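# Turn the tool carousel and hang up the rotary cutter

## Robot

A 6-joint arm with a two-finger parallel gripper is mounted at the origin on the work surface. World frame = base frame: x ahead of the robot, y to its left, z up, the work surface at z = 0. Lengths are in m, angles in rad, forces in N, time in s.
With the tool pointing down it reaches from about 0.25 to 0.775 m from the base axis. Payload 8.9 kg.
Tool frame: the origin (TCP) lies on the mounting face of the last link; the fingertips stand 173 mm ahead of it and the grasp point (between the pads) lies 155 mm ahead of it (ctrl.tip_extent is the distance from the TCP to the fingertips, in m); z points along the fingers, x is the direction in which the jaws open and shut, and the axes are right-handed (so a half turn about z gives the same grasp; the last joint's range is limited). The gripper opens to 85 mm and grips with 20 to 120 N. Pads are 22 mm wide; open, the fingers measure 114 mm over their backs; the gripper's body (76 mm by 85 mm) begins 54 mm behind the grasp point. The pads swing forward as they close: fully open they stand 13 mm farther back than shut.
Start: joints at [-1.258, 0.291, -0.153, 1.127, 0, 1.431], TCP at [0.229, -0.472, 0.405] pointing down, gripper open.
Joint ranges: [-2.52, 2.52], [-0.91, 1.74], [-1.3, 1.37], [-1.96, 2.02], [-1.52, 1.47], [-3.14, 3.14]. Speed limits (rad/s): [2.22, 2.22, 2.79, 3.14, 3.14, 3.14].

## Interface

Orientations are given as a unit quaternion [w, x, y, z].
In Python, from bench import readout, imaging, close_job, ctrl gives the robot as it stands.
- The arm moves only by the tool arm_command, never from a script. Its argument "deltas" is a list of rows, each an object with "travel": the shift along the tool's x, y, z in cm, a list of three; "twist": the turn about the tool's z in degrees; "hand": the finger opening in cm, from 0 to 8.54. In form: [{"travel": [x, y, z], "twist": twist, "hand": hand}, ...]. A call has 1 to 10 rows; each row is the pose to reach, as a shift and turn from the pose measured when the call began, along the tool's axes at that moment; what a row does not reach only later rows make up. A row lasts 1/12 s, in which the tool goes at most 41.7 mm and 7.16 degrees, less where a joint would pass 70% of its speed; a pose out of reach is approached as far as the arm can. A call with a gripper value outside its range is refused whole. The fingers move at their own pace and stop on an object; "force" is the grip in N (left out, the last holds). Time passes only in rows, so rows that repeat a pose let the fingers close. It gives the time, the measured TCP pose, the force and the opening at its end, in the units of the state.
- readout.sense(): the state, without advancing time (a new reading comes with each control period).
- imaging.grab_frame(name): name is "scene" or "side" or "wrist"; returns the picture (400x640x3 uint8, blue, green, red); there is no depth.
- imaging.camera_params(name): a dict with "fx", "fy", "cx", "cy" (pixels), "k1" (the pictures are not rectified: a ray, as slopes to the right and down, at radius r is drawn at 1 + k1 r^2 times it, then the intrinsics apply), "view" (4x4, takes a point from world to camera coordinates). Camera axes: x right, y down, z forward; pixel columns grow to the right and rows downward; lengths in m; the calibration is good to about 2 mm. A picture is of the moment at which its call begins: read the wrist's pose just before it. camera_params takes no time and is no camera call; for the wrist camera it gives the pose at the moment of the call.
- close_job(): hands the job in, once; it reports no verdict.
The state is a dict: "time": time; "qpos": joint angles; "qvel": joint speeds; "effort": joint torques, N m; "tool_pos": TCP position; "orientation": TCP orientation; "force": force on the tool from outside, world axes, zero at the start; "torque": the same for the moment, N m; "grip_width": finger opening in m.
Only numpy, scipy, OpenCV 4.12 (cv2) and the standard library are available. Lean on these libraries where they do the work, as an engineer would, in place of code of your own. Each camera call takes 0.05 s, during which the arm holds its last target.

## Task

Turn the tool carousel until its one empty wire arm points to the front, towards the robot's side of the bench; then take the rotary cutter out of the wooden block and hang it by the hole in its handle on that arm, down in the level part behind the raised tip, and leave it hanging there with the arm still at the front. The arms are thin wire and the empty one has been bent out of true, so feel your way on to it and never press the cutter hard against the carousel (15 N is too much); leave the other things on the bench where they are.

Things in the scene. Friction and masses are not known exactly. Their poses are not given: they have to be found in the camera images.
- rack: Tool carousel, fixed to the bench: dark round foot (150 mm across, 14 mm high), 16 mm post, turning head with a grey hub (40 mm across) and five wire arms 72 degrees apart. Origin on the bench under the post's axis; its -x side is the front. Four arms carry tools (up to 36 mm wide, 52 mm out from the axis, reaching 165 mm down; they swing and stay on). One arm is empty.
- rack_head (a joint): Turning of the head about the post, rad, counter-clockwise from above. 0: the empty arm (were it unbent) points straight away from the robot (+x); 3.14 or -3.14: straight to the front (-x). No end stops nearby. A friction of about 0.15 N m holds it: it stays where it is left and gives way when an arm is pushed sideways with some 2 N.
- hub (a point): On the head's axis, 245 mm above the bench, level with the arms' wire centres; turns with the head, x along the empty arm as if unbent. Arms: dark wire 5 mm thick, level out to 72 mm from the axis, then a straight tip part rising at 24 degrees, ending rounded 98 mm out and 11.6 mm higher. Hub top 10 mm, finial (22 mm wide) 22 mm above this point.
- empty_root (a point): Root of the empty arm, 18 mm out from the axis, where its wire leaves the hub; same axes as hub. The arm is bent just here: the whole arm is turned by anything from 0.10 rad upwards to 0.24 rad downwards, and by up to 0.12 rad sideways, so that its tip is from 8 mm too high to 19 mm too low and up to 10 mm to one side. No reading shows the bend. It takes some 30 N at the tip to bend it further.
- block: Fixed wooden block, 100 x 110 x 50 mm (x, y, z), origin under its centre, with a slot 16 x 52 mm, 26 mm deep, along its y axis in the middle, in which the cutter stands.
- cutter_eye (a point): Centre of the round hang hole in the upper end of the rotary cutter. The hole is 12 mm wide and runs along the cutter's x axis through a flat end plate 6 mm thick (x), 28 mm wide (y), 28 mm high, whose edge is the top end. z points up the handle, away from the blade guard. Hung on the wire, the hole's centre lies 3.5 mm below the wire's centre.
- cutter_mid (a point): Centre of the rotary cutter (about 85 g, rigid, 172 mm long), 85 mm above its lower end and 73 mm below the hole's centre, same axes. Black handle 15 mm (x) by 28 mm (y), from the guard up to the end plate; grip it across its 28 mm. Shut round blade guard at the bottom, 50 mm across, 16 mm thick. It stands upright in the block, guard down, 26 mm deep.
- shears: Bystander: fabric shears lying flat, 240 mm long, 12 mm high, white handles.
- cone: Bystander: thread cone, 60 mm diameter, 100 mm high.
- pincushion: Bystander: round pincushion, 72 mm diameter, 43 mm high with pins up to 62 mm.
- picks: Bystander: gilt pot, 72 mm diameter, 75 mm high, with gilt discs on sticks up to 190 mm high.
There are look-alikes about, which are no part of the job. What is shaped like the part that bears cutter_eye but orange is not meant.

How it is judged:
By the outcome, as a careful person would: the job done as asked, in the order asked, and still so for the second after the job is handed in, with the robot touching nothing.
It also fails if it takes over 72 s, if anything falls off the work surface, if the arm or the gripper's body presses on something with over 40 N, if the wrist force passes 120 N, or if a joint passes its speed limit or range.

## Working session

There is one attempt and no reset: what is moved stays moved. The work goes in short steps, Python scripts to look and compute and a tool call to move; the robot and the scene stay as the last step left them, time stands still between calls to the robot, and variables do not carry over. Pictures are saved under pics/ and viewed, and the job is handed in when it is done.

Besides the shell and the picture viewer there is one more tool, called after ">>>" as a command line: name --argument value ..., lists and objects as JSON in quotes. arm_command: Moves the arm, as the interface text tells. Its arguments: {"type":"object","properties":{"deltas":{"type":"array","items":{"type":"object","properties":{"travel":{"type":"array","items":{"type":"number"}},"twist":{"type":"number"},"hand":{"type":"number"}}}},"force":{"type":"number"}},"required":["deltas"]}

```bash
ls; mkdir -p pics; python3 - <<'E'
from bench import readout, imaging, ctrl
import cv2
print(readout.sense())
for n in("scene","side","wrist"):
    im=imaging.grab_frame(n); cv2.imwrite(f"pics/a_{n}.png",im)
    p=imaging.camera_params(n); print(n,p)
print([a for a in dir(ctrl) if a[0]!='_'], ctrl.tip_extent)
E
```

```text
pics
{'time': 0.0, 'qpos': array([-1.25828571e+00,  2.91269440e-01, -1.54142936e-01,  1.12672563e+00,
        3.69372639e-05,  1.43152821e+00]), 'qvel': array([-0.00044576,  0.00124631,  0.00032494, -0.0001536 , -0.00010378,
       -0.00164872]), 'effort': array([ 3.44810242e-04, -5.37140572e+01,  3.31373727e+01,  1.60506426e-02,
       -2.58080463e-04,  3.35980246e-05]), 'tool_pos': array([ 0.22915032, -0.47209771,  0.4041316 ]), 'orientation': array([-4.45678373e-04,  8.47515732e-01, -5.30769850e-01, -5.01733356e-04]), 'force': array([ 0.47931806, -0.49765184, -0.09646256]), 'torque': array([ 0.01403384,  0.03853031, -0.03685419]), 'grip_width': 0.085270570624757}
scene {'fx': 429.1173632474916, 'fy': 429.1173632474916, 'cx': 322.7760235797064, 'cy': 196.89162500333438, 'k1': 0.0310465412552191, 'view': array([[-4.79941646e-01,  8.77299500e-01, -1.26618941e-03,
         2.63710881e-01],
       [ 5.95616943e-01,  3.24782050e-01, -7.34681616e-01,
        -2.28144337e-01],
       [-6.44124579e-01, -3.53358468e-01, -6.78410878e-01,
         1.55336708e+00],
       [ 0.00000000e+00,  0.
[... 368 characters left out ...]
1],
       [ 5.57521350e-01, -5.23077032e-01, -6.44639716e-01,
         9.55737959e-01],
       [ 0.00000000e+00,  0.00000000e+00,  0.00000000e+00,
         1.00000000e+00]])}
wrist {'fx': 323.0518218949544, 'fy': 323.0518218949544, 'cx': 318.89647473575627, 'cy': 203.79657307426567, 'k1': -0.018131599694742002, 'view': array([[ 4.36939312e-01, -8.99490762e-01, -6.37335268e-04,
        -5.25078242e-01],
       [-8.51314379e-01, -4.13765578e-01,  3.22586228e-01,
        -4.09480104e-02],
       [-2.90427040e-01, -1.40408032e-01, -9.46539867e-01,
         3.79373474e-01],
       [ 0.00000000e+00,  0.00000000e+00,  0.00000000e+00,
         1.00000000e+00]])}
['Unreachable', 'tip_extent'] 0.1734
```

View pics/a_scene.png

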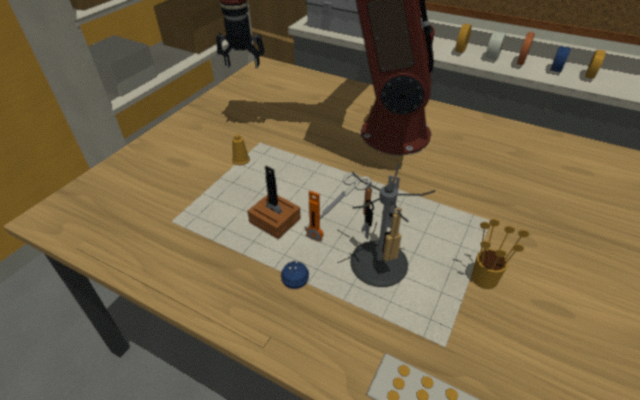

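View pics/a_side.png

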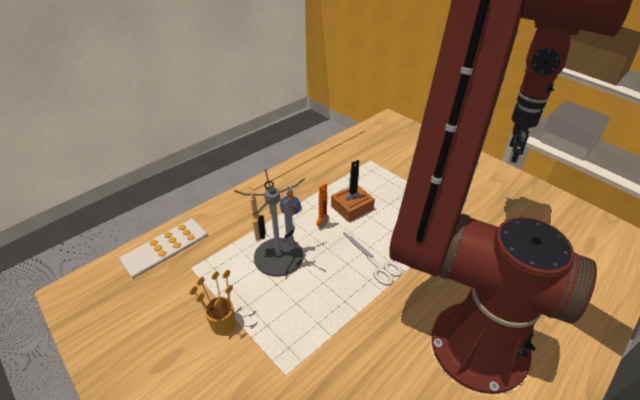

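View pics/a_wrist.png

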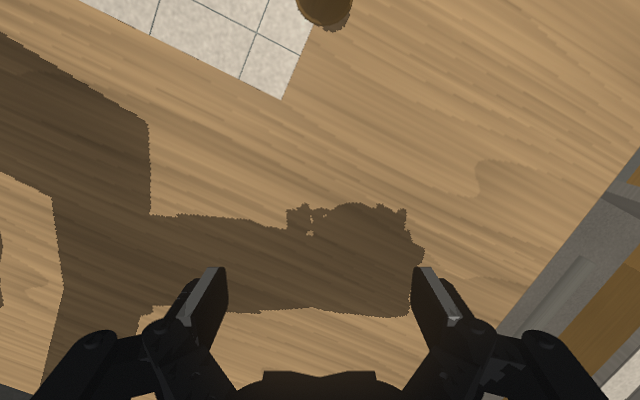

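The scene picture shows the black cutter in the block at about (271,188), an orange look-alike at (315,213) and the carousel with its foot at (380,262). In the side picture the cutter is at (354,178), and the carousel foot is at (278,257). I'll zoom in next.

```bash
cat > h.py <<'E'
from bench import readout, imaging, ctrl
import cv2, numpy as np
from scipy.optimize import least_squares
from scipy.spatial.transform import Rotation as R
def proj(p,X):
    X=np.atleast_2d(X); c=X@p['view'][:3,:3].T+p['view'][:3,3]
    s=c[:,:2]/c[:,2:]; r2=(s**2).sum(1,keepdims=True); s=s*(1+p['k1']*r2)
    return s*[p['fx'],p['fy']]+[p['cx'],p['cy']]
def ray(p,uv):
    d=(np.array(uv,float)-[p['cx'],p['cy']])/[p['fx'],p['fy']]
    s=d.copy()
    for _ in range(20): s=d/(1+p['k1']*(s@s))
    Rm=p['view'][:3,:3]; o=-Rm.T@p['view'][:3,3]; v=Rm.T@np.r_[s,1]
    return o,v/np.linalg.norm(v)
def at_z(p,uv,z):
    o,v=ray(p,uv); return o+v*(z-o[2])/v[2]
def tri(obs):
    A=np.zeros((3,3));b=np.zeros(3);rs=[]
    for p,uv in obs:
        o,v=ray(p,uv);M=np.eye(3)-np.outer(v,v);A+=M;b+=M@o;rs.append((o,v))
    X=np.linalg.solve(A,b)
    return X,[float(np.linalg.norm(np.cross(X-o,v))) for o,v in rs]
def crop(im,x0,y0,w,h,s,fn):
    cv2.imwrite(fn,cv2.resize(im[y0:y0+h,x0:x0+w],None,fx=s,fy=s,interpolation=cv2.INTER_CUBIC))
def Q(q): return R.from_quat([q[1],q[2],q[3],q[0]])
E
python3 - <<'E'
from h import *
a=cv2.imread("pics/a_scene.png");b=cv2.imread("pics/a_side.png")
crop(a,230,150,220,150,3.6,"pics/z1.png")
crop(b,220,140,180,140,4.2,"pics/z2.png")
E
```

```text
(no output)
```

View pics/z1.png

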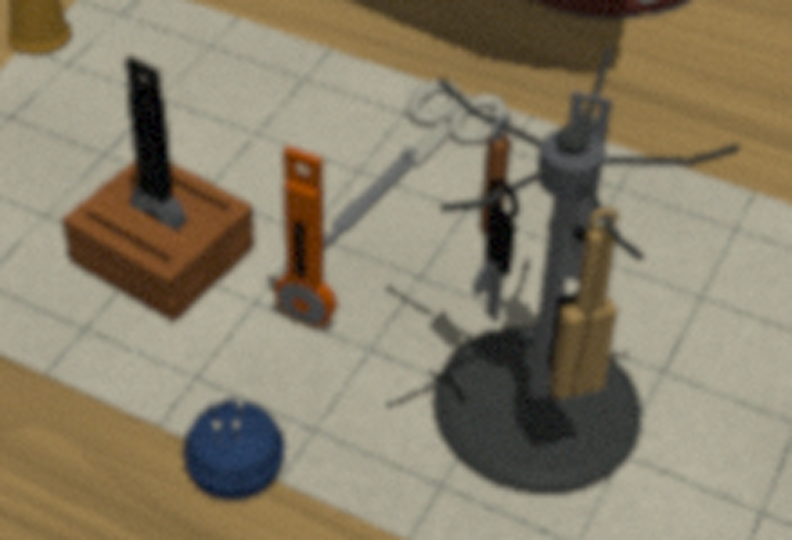

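View pics/z2.png

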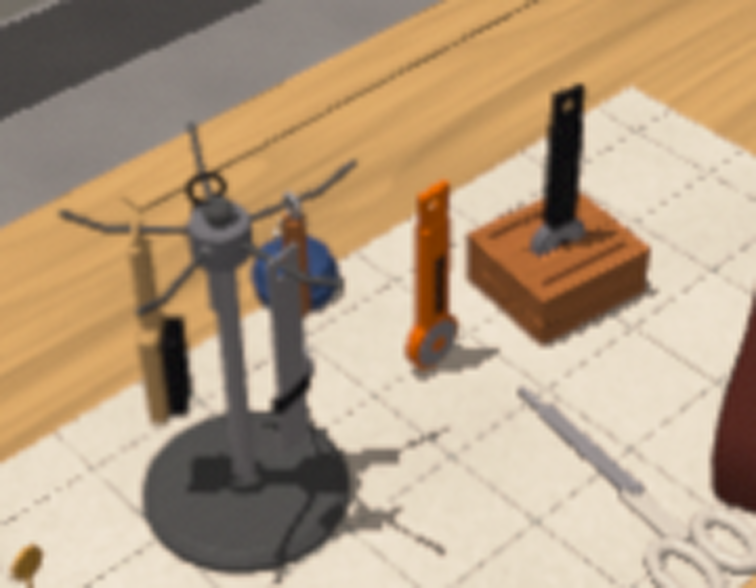

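```bash
python3 - <<'E'
from h import *
S=imaging.camera_params("scene");D=imaging.camera_params("side")
A=lambda u,v:(230+u/3.6,150+v/3.6); B=lambda u,v:(220+u/4.2,140+v/4.2)
print("foot",at_z(S,A(537,408),.014),at_z(D,B(247,490),.014))
print("hub",tri([(S,A(572,163)),(D,B(219,235))]), at_z(S,A(572,163),.245),at_z(D,B(219,235),.245))
for n,(u,v) in dict(a=(440,85),b=(605,50),c=(738,150),d=(640,255),e=(443,208)).items(): print(n,at_z(S,A(u,v),.2566))
for n,(u,v) in dict(l=(60,213),bk=(192,125),r=(355,163),fr=(340,285),fl=(145,312)).items(): print(n,at_z(D,B(u,v),.2566))
print("eye",tri([(S,A(144,77)),(D,B(568,104))]))
print("eye orange",tri([(S,A(303,169)),(D,B(433,205))]))
# block top corners
for u,v in ((65,225),(175,320),(250,210),(140,155)): print('blkS',at_z(S,A(u,v),.05))
for u,v in ((470,240),(545,297),(648,250),(575,195)): print('blkD',at_z(D,B(u,v),.05))
E
```

```text
foot [0.58562019 0.18457361 0.014     ] [0.56619756 0.18688344 0.014     ]
hub (array([0.57573692, 0.18212664, 0.24167082]), [5.5930751871754365e-05, 5.593075187183107e-05]) [0.57931977 0.18326543 0.245     ] [0.57248305 0.18429471 0.245     ]
a [0.56332971 0.08508853 0.2566    ]
b [0.47939584 0.16426286 0.2566    ]
c [0.5326332  0.27092403 0.2566    ]
d [0.64507993 0.25007756 0.2566    ]
e [0.66402866 0.13571091 0.2566    ]
l [0.64522143 0.25109423 0.2566    ]
bk [0.66181562 0.13598289 0.2566    ]
r [0.55771014 0.08475379 0.2566    ]
fr [0.47685059 0.16827093 0.2566    ]
fl [0.53622115 0.26558966 0.2566    ]
eye (array([ 0.5750784 , -0.14083648,  0.18269314]), [0.00034202813598430533, 0.0003420281359842685])
eye orange (array([ 0.58069824, -0.00716868,  0.15673612]), [0.0001543645485527255, 0.00015436454855282847])
blkS [ 0.62335181 -0.19482602  0.05      ]
blkS [ 0.66471441 -0.0676243   0.05      ]
blkS [ 0.54127002 -0.07868651  0.05      ]
blkS [ 0.52919728 -0.18919903  0.05      ]
blkD [ 0.62238702 -0.08854942  0.05      ]
blkD [ 0.53535776 -0.08326982  0.05      ]
blkD [ 0.51724652 -0.18277055  0.05      ]
blkD [ 0.60376543 -0.19156525  0.05      ]
```

```bash
cat >> h.py <<'E'
def plan(target,yaw=None):
    """target TCP world; yaw of tool x (deg). prints travel cm + twist deg"""
    s=readout.sense(); r=Q(s['orientation']).as_matrix()
    t=r.T@(np.array(target)-s['tool_pos'])*100
    y0=np.degrees(np.arctan2(r[1,0],r[0,0]))
    tw=None if yaw is None else -((yaw-y0+180)%360-180)
    print('t',s['time'],'pos',s['tool_pos'].round(4),'yaw',y0.round(2),'q1,q6',s['qpos'][[0,5]].round(2),'travel',t.round(2),'twist',tw, 'F',s['force'].round(2),'w',round(s['grip_width'],4))
    return t,tw
E
python3 - <<'E'
from h import *
S=imaging.camera_params("scene");D=imaging.camera_params("side")
A=lambda u,v:(230+u/3.6,150+v/3.6); B=lambda u,v:(220+u/4.2,140+v/4.2)
for n,a,b in (('a',(440,85),(355,163)),('b',(605,50),(340,285)),('c',(738,150),(145,312)),('d',(640,255),(60,213)),('e',(443,208),(192,125))):
    X,e=tri([(S,A(*a)),(D,B(*b))]); d=X[:2]-[.576,.183]; print(n,X.round(4),e[0].__round__(4),np.degrees(np.arctan2(d[1],d[0])).round(1),np.hypot(*d).round(4))
hub=np.array([.576,.183,.245])
a=np.radians(116); print('c52',(proj(S,hub+.052*np.array([np.cos(a),np.sin(a),0]))-[230,150])*3.6)
W=imaging.camera_params("wrist");s=readout.sense()
r=Q(s['orientation']).as_matrix();c=-W['view'][:3,:3].T@W['view'][:3,3]
print('cam in tool',r.T@(c-s['tool_pos']),'axes',(W['view'][:3,:3]@r).round(3))
for n,p in(('S',S),('D',D)): print(n,-p['view'][:3,:3].T@p['view'][:3,3])
plan([.57,.265,.48],60)
E
```

```text
a [0.56   0.0832 0.254 ] 0.0005 -99.1 0.101
b [0.4786 0.1653 0.255 ] 0.0015 -169.7 0.099
c [0.5338 0.2692 0.2587] 0.0022 116.1 0.096
d [0.6453 0.2506 0.2566] 0.0005 44.3 0.0968
e [0.663  0.1352 0.2555] 0.0 -28.8 0.0992
c52 [[658.87991787 162.24724272]]
cam in tool [ 0.00047635 -0.08379814  0.03232125] axes [[ 1.    -0.    -0.   ]
 [ 0.     0.946 -0.323]
 [ 0.     0.323  0.946]]
S [1.26301439 0.39163917 0.88654158]
D [-0.07706441  0.62808281  0.90630037]
t 0.15 pos [ 0.2292 -0.4722  0.4043] yaw -64.11 q1,q6 [-1.26  1.43] travel [-51.45 -62.85  -7.51] twist -124.11473158582783 F [-0.35 -0.45  0.5 ] w 0.0855
```

>>> arm_command --deltas '[{"travel": [-1.5,-1.9,-2.2],"twist": -5,"hand": 0},{"travel": [-3.5,-4.3,-4.2],"twist": -11,"hand": 0},{"travel": [-5.7,-7,-6],"twist": -17,"hand": 0},{"travel": [-7.9,-9.7,-7.5],"twist": -23,"hand": 0},{"travel": [-10.1,-12.4,-7.5],"twist": -29,"hand": 0},{"travel": [-12.3,-15.1,-7.5],"twist": -35,"hand": 0},{"travel": [-14.5,-17.8,-7.5],"twist": -41,"hand": 0},{"travel": [-16.7,-20.5,-7.5],"twist": -47,"hand": 0},{"travel": [-18.9,-23.2,-7.5],"twist": -53,"hand": 0},{"travel": [-21.1,-25.9,-7.5],"twist": -59,"hand": 0}]'

```text
time: 0.98
tool_pos: [0.3703, -0.1677, 0.4795]
orientation: [-0.0, 0.999, -0.042, -0.0]
force: [1.6, -0.8, 0.2]
grip_width: 0.0003
```

```bash
python3 -c "
from h import *
plan([.575,.265,.48],60)"
```

```text
t 0.9833 pos [ 0.3703 -0.1677  0.4795] yaw -4.83 q1,q6 [-0.61  1.05] travel [ 1.675e+01 -4.484e+01 -2.000e-02] twist -64.8333913411588 F [ 1.58 -0.76  0.21] w 0.0003
```

>>> arm_command --deltas '[{"travel": [1.3,-3.5,0],"twist": -6,"hand": 0},{"travel": [2.7,-7.2,0],"twist": -13,"hand": 0},{"travel": [4.1,-10.9,0],"twist": -20,"hand": 0},{"travel": [5.5,-14.6,0],"twist": -27,"hand": 0},{"travel": [6.9,-18.3,0],"twist": -34,"hand": 0},{"travel": [8.3,-22,0],"twist": -41,"hand": 0},{"travel": [9.7,-25.7,0],"twist": -48,"hand": 0},{"travel": [11.1,-29.4,0],"twist": -55,"hand": 0},{"travel": [12.5,-33.1,0],"twist": -62,"hand": 0},{"travel": [13.9,-36.8,0],"twist": -65,"hand": 0}]'

```text
time: 1.82
tool_pos: [0.5401, 0.1894, 0.4796]
orientation: [-0.0, 0.863, 0.504, 0.0]
force: [1.1, -0.3, 0.7]
grip_width: 0.0002
```

```bash
python3 -c "
from h import *
plan([.578,.265,.48],60)
plan([.578,.265,.396],60)"
```

```text
t 1.8167 pos [0.5401 0.1894 0.4796] yaw 60.59 q1,q6 [0.21 0.72] travel [ 8.44 -0.41 -0.04] twist 0.585290737381797 F [ 1.12 -0.32  0.68] w 0.0002
t 1.8167 pos [0.5401 0.1894 0.4796] yaw 60.59 q1,q6 [0.21 0.72] travel [ 8.44 -0.4   8.36] twist 0.585290737381797 F [ 1.12 -0.32  0.68] w 0.0002
```

>>> arm_command --deltas '[{"travel": [3.5,-0.2,0],"twist": 0.6,"hand": 0},{"travel": [7,-0.4,0],"twist": 0.6,"hand": 0},{"travel": [8.4,-0.4,0],"twist": 0.6,"hand": 0},{"travel": [8.4,-0.4,0],"twist": 0.6,"hand": 0}]'

```text
time: 2.15
tool_pos: [0.5787, 0.2674, 0.4779]
orientation: [-0.001, 0.865, 0.501, -0.001]
force: [0.5, 0.7, 0.1]
grip_width: -0.0002
```

```bash
python3 - <<'E'
from h import *
im=imaging.grab_frame("wrist");cv2.imwrite("pics/w1.png",im)
plan([.578,.265,.396],60)
W=imaging.camera_params("wrist")
print(proj(W,[[.576,.183,.245],[.578,.265,.223]]))
E
```

```text
t 2.2 pos [0.5782 0.2659 0.4783] yaw 60.1 q1,q6 [0.32 0.84] travel [-0.08  0.04  8.23] twist 0.09714810903227544 F [ 0.2  -0.16 -0.32] w 0.0003
[[216.39970679 275.0067039 ]
 [317.65505953 212.87364159]]
```

View pics/w1.png

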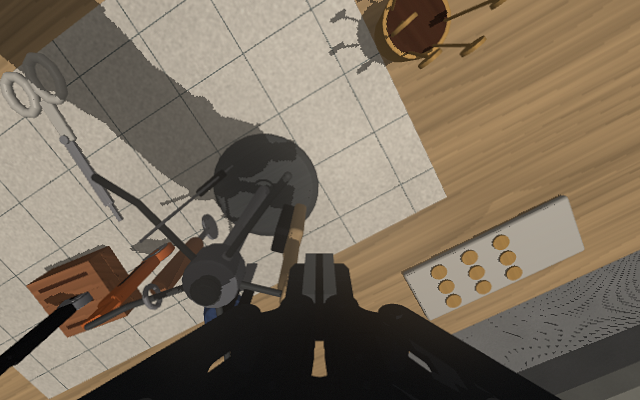

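```bash
python3 - <<'E'
from h import *
W=imaging.camera_params("wrist")
h=np.array([.576,.183,.245])
for a in (-28,44,116,188,260):
    d=np.array([np.cos(np.radians(a)),np.sin(np.radians(a)),0]); print(a,proj(W,[h+.052*d,h+.072*d,h+.098*d+[0,0,.0116]]).round().tolist())
im=cv2.imread("pics/w1.png");crop(im,60,120,280,220,2.8,"pics/w1z.png")
E
```

```text
-28 [[226.0, 334.0], [229.0, 355.0], [229.0, 393.0]]
44 [[287.0, 293.0], [314.0, 299.0], [349.0, 318.0]]
116 [[253.0, 219.0], [269.0, 195.0], [289.0, 166.0]]
188 [[163.0, 221.0], [141.0, 199.0], [99.0, 173.0]]
260 [[153.0, 296.0], [129.0, 303.0], [89.0, 323.0]]
```

View pics/w1z.png

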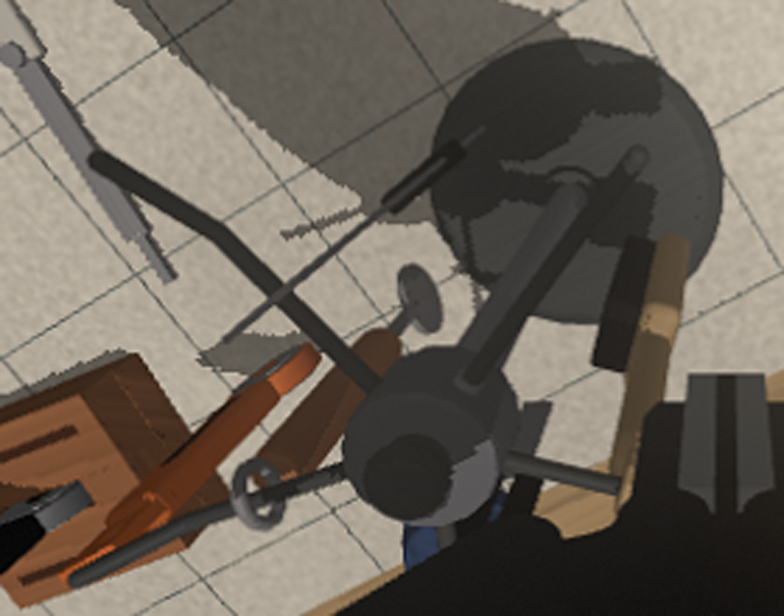

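>>> arm_command --deltas '[{"travel": [0,0,3],"twist": 0,"hand": 0},{"travel": [0,0,6],"twist": 0,"hand": 0},{"travel": [0,0,8.2],"twist": 0,"hand": 0},{"travel": [0,0,8.2],"twist": 0,"hand": 0}]'

```text
time: 2.53
tool_pos: [0.5764, 0.2643, 0.3919]
orientation: [-0.001, 0.866, 0.5, -0.005]
force: [0.5, 0.9, -0.6]
grip_width: -0.0
```

```bash
python3 - <<'E'
from h import *
s=readout.sense(); r=Q(s['orientation']).as_matrix()
plan([.578,.265,.396],60)
h=np.array([.576,.183])
for a in range(96,176,6):
    p=np.r_[h+.078*np.array([np.cos(np.radians(a)),np.sin(np.radians(a))]),.396]
    print(a,(r.T@(p-s['tool_pos'])*100).round(1))
E
```

```text
t 2.5333 pos [0.5764 0.2643 0.3919] yaw 60.04 q1,q6 [0.31 0.84] travel [ 0.14  0.1  -0.42] twist 0.04155433389172458 F [ 0.53  0.93 -0.56] w -0.0
96 [-0.8 -0.6 -0.4]
102 [-1.3 -1.2 -0.4]
108 [-1.8 -1.8 -0.4]
114 [-2.5 -2.3 -0.4]
120 [-3.2 -2.7 -0.4]
126 [-3.9 -3.1 -0.4]
132 [-4.6 -3.4 -0.4]
138 [-5.4 -3.6 -0.4]
144 [-6.2 -3.7 -0.3]
150 [-7.1 -3.8 -0.3]
156 [-7.9 -3.7 -0.3]
162 [-8.7 -3.6 -0.3]
168 [-9.5 -3.4 -0.3]
174 [-10.2  -3.1  -0.3]
```

>>> arm_command --deltas '[{"travel": [-0.8,-0.6,0],"twist": -2,"hand": 0},{"travel": [-1.0,-0.9,0],"twist": -4,"hand": 0},{"travel": [-1.3,-1.2,0],"twist": -6,"hand": 0},{"travel": [-1.5,-1.5,0],"twist": -8,"hand": 0},{"travel": [-1.8,-1.8,0],"twist": -10,"hand": 0},{"travel": [-2.1,-2.1,0],"twist": -12,"hand": 0},{"travel": [-2.5,-2.3,0],"twist": -14,"hand": 0},{"travel": [-2.8,-2.5,0],"twist": -16,"hand": 0},{"travel": [-3.2,-2.7,0],"twist": -18,"hand": 0},{"travel": [-3.2,-2.7,0],"twist": -18,"hand": 0}]'

```text
time: 3.37
tool_pos: [0.5369, 0.2492, 0.3943]
orientation: [-0.001, 0.777, 0.63, -0.003]
force: [0.8, 0.1, 0.5]
grip_width: 0.0
```

```bash
python3 - <<'E'
from h import *
s=readout.sense(); r=Q(s['orientation']).as_matrix()
plan([.578,.265,.396],90)
h=np.array([.576,.183])
d=s['tool_pos'][:2]-h; print(np.degrees(np.arctan2(d[1],d[0])),np.hypot(*d))
im=imaging.grab_frame("side");crop(im,220,140,180,140,4.2,"pics/s1.png")
for a in range(120,176,4):
    p=np.r_[h+.078*np.array([np.cos(np.radians(a)),np.sin(np.radians(a))]),.393]
    print(a,(r.T@(p-s['tool_pos'])*100).round(1))
E
```

```text
t 3.3667 pos [0.5369 0.2492 0.3943] yaw 78.08 q1,q6 [0.31 0.52] travel [ 2.4   3.69 -0.2 ] twist -11.921454086903054 F [0.77 0.15 0.48] w 0.0
120.57378242042577 0.07688242103463379
120 [ 0.1 -0.   0.1]
124 [-0.2 -0.4  0.1]
128 [-0.6 -0.8  0.1]
132 [-1.1 -1.1  0.1]
136 [-1.5 -1.4  0.1]
140 [-2.  -1.7  0.1]
144 [-2.5 -1.9  0.1]
148 [-3.  -2.1  0.2]
152 [-3.5 -2.3  0.2]
156 [-4.  -2.4  0.2]
160 [-4.6 -2.5  0.2]
164 [-5.1 -2.6  0.2]
168 [-5.7 -2.6  0.2]
172 [-6.2 -2.6  0.2]
```

View pics/s1.png

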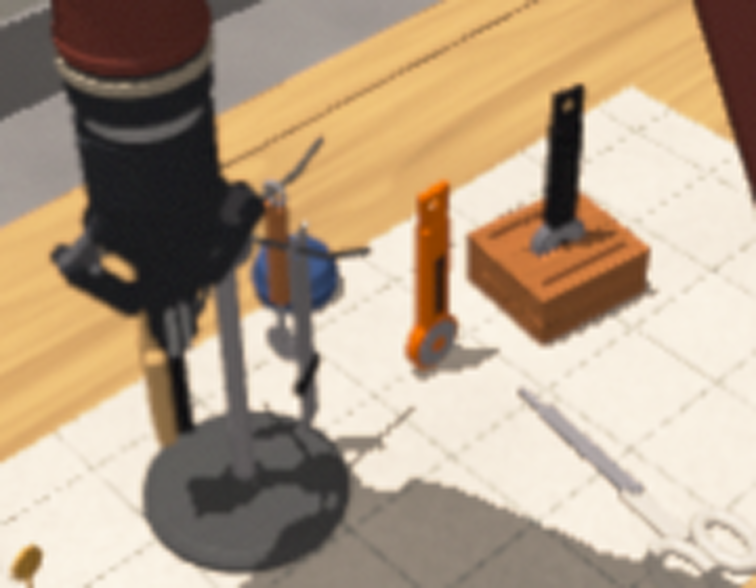

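The side view shows the head turning with the push: arm b's tip moved from (340,285) to (370,252) in the crop. I'll carry on sweeping.

>>> arm_command --deltas '[{"travel": [-0.2,-0.4,0],"twist": -2,"hand": 0},{"travel": [-0.6,-0.8,0],"twist": -4,"hand": 0},{"travel": [-1.1,-1.1,0],"twist": -6,"hand": 0},{"travel": [-1.5,-1.4,0],"twist": -8,"hand": 0},{"travel": [-2.0,-1.7,0],"twist": -10,"hand": 0},{"travel": [-2.5,-1.9,0],"twist": -12,"hand": 0},{"travel": [-3.0,-2.1,0],"twist": -12,"hand": 0},{"travel": [-3.5,-2.3,0],"twist": -12,"hand": 0},{"travel": [-4.0,-2.4,0],"twist": -12,"hand": 0},{"travel": [-4.4,-2.5,0],"twist": -12,"hand": 0}]'

```text
time: 4.25
tool_pos: [0.5034, 0.2111, 0.3946]
orientation: [-0.002, 0.708, 0.706, -0.003]
force: [2.2, 1.9, 0.8]
grip_width: -0.0001
```

```bash
python3 - <<'E'
from h import *
s=readout.sense()
plan([.578,.265,.396],90)
h=np.array([.576,.183])
d=s['tool_pos'][:2]-h; print(np.degrees(np.arctan2(d[1],d[0])),np.hypot(*d))
im=imaging.grab_frame("wrist");cv2.imwrite("pics/w2.png",im)
im=imaging.grab_frame("side");crop(im,220,140,180,140,4.2,"pics/s2.png")
E
```

```text
t 4.25 pos [0.5034 0.2111 0.3946] yaw 89.88 q1,q6 [0.26 0.27] travel [ 5.41  7.45 -0.2 ] twist -0.1158300010840776 F [2.22 1.89 0.75] w -0.0001
158.8538057250053 0.07787779245074343
```

View pics/w2.png

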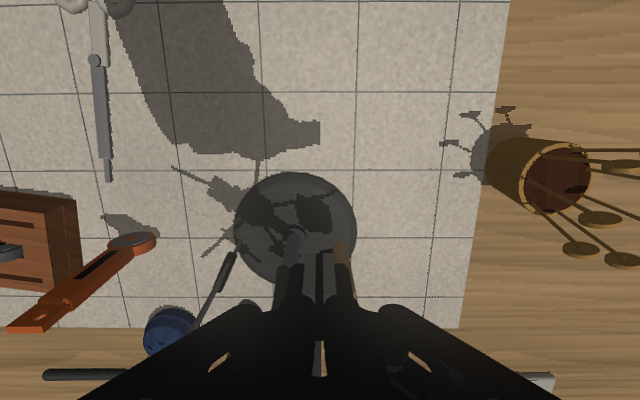

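View pics/s2.png

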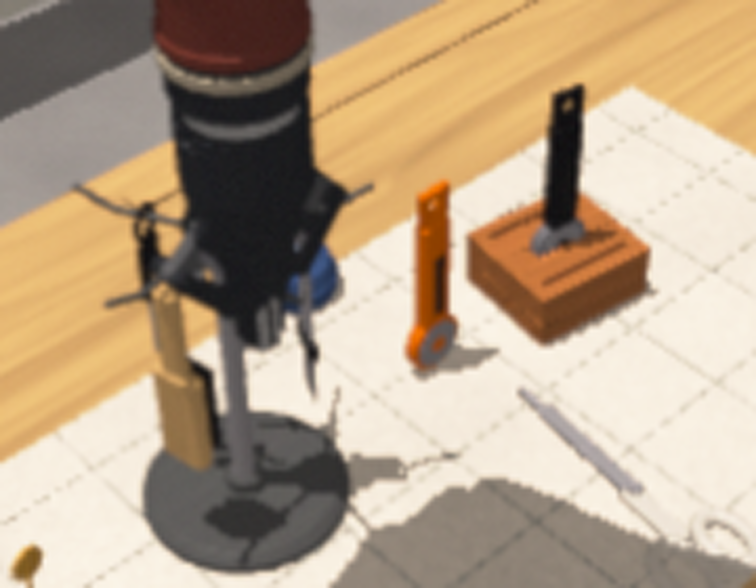

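```bash
python3 - <<'E'
from h import *
D=imaging.camera_params("side");B=lambda u,v:(220+u/4.2,140+v/4.2)
for n,uv,k in(('d',(107,303),1),('e',(77,187),2),('b',(372,187),-1)):
    d=at_z(D,B(*uv),.2566)[:2]-[.576,.183]; a=np.degrees(np.arctan2(d[1],d[0])); print(n,a,np.hypot(*d),'c=',(a+72*k)%360)
E
```

```text
d 101.07475411359307 0.09603691747659414 c= 173.0747541135931
e 28.724525436939437 0.09515965612383503 c= 172.72452543693944
b -116.07384322979173 0.09992413809487859 c= 171.92615677020825
```

>>> arm_command --deltas '[{"travel": [-0.3,-0.1,0],"twist": 0,"hand": 0},{"travel": [-0.6,-0.2,0],"twist": 0,"hand": 0},{"travel": [-0.95,-0.3,0],"twist": 0,"hand": 0},{"travel": [-0.95,-0.3,0],"twist": 0,"hand": 0},{"travel": [-0.95,-0.3,0],"twist": 0,"hand": 0}]'

```text
time: 4.77
tool_pos: [0.5, 0.2012, 0.3944]
orientation: [-0.002, 0.708, 0.706, -0.004]
force: [0.3, -0.3, -0.6]
grip_width: 0.0001
```

```bash
python3 - <<'E'
from h import *
plan([.578,.265,.396],90)
im=imaging.grab_frame("side");crop(im,220,140,180,140,4.2,"pics/s3.png")
E
```

```text
t 4.7667 pos [0.5    0.2012 0.3944] yaw 89.86 q1,q6 [0.25 0.25] travel [ 6.4   7.78 -0.24] twist -0.135985955449911 F [ 0.3  -0.3  -0.62] w 0.0001
```

View pics/s3.png

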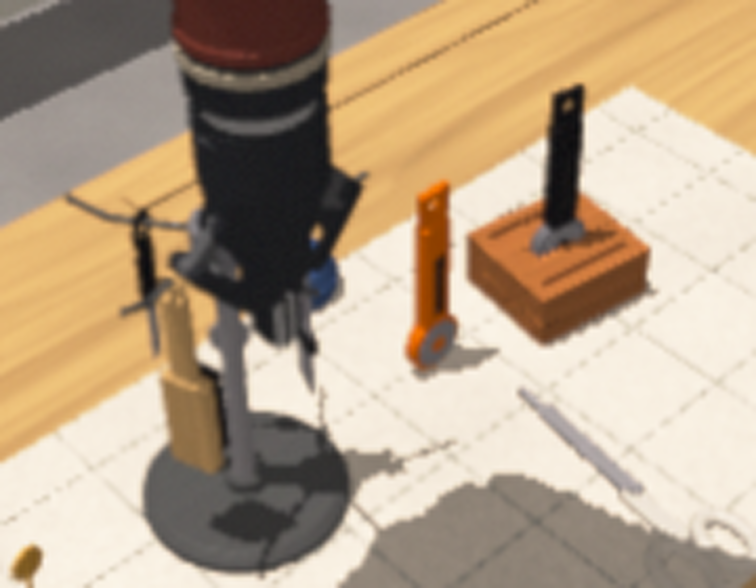

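>>> arm_command --deltas '[{"travel": [0.5,0,-1],"twist": 0,"hand": 0},{"travel": [0.7,0,-4],"twist": 0,"hand": 0},{"travel": [0.7,0,-7.5],"twist": 0,"hand": 0},{"travel": [-2.0,-1.5,-8.5],"twist": 0,"hand": 0},{"travel": [-5.0,-3.5,-8.5],"twist": 0,"hand": 0},{"travel": [-8.0,-5.5,-8.5],"twist": 0,"hand": 0},{"travel": [-10.0,-6.5,-8.5],"twist": 0,"hand": 0},{"travel": [-10.0,-6.5,-8.5],"twist": 0,"hand": 0},{"travel": [-10.0,-6.5,-8.5],"twist": 0,"hand": 0}]'

```text
time: 5.57
tool_pos: [0.435, 0.101, 0.4805]
orientation: [-0.002, 0.709, 0.706, -0.004]
force: [0.8, 1.0, 0.2]
grip_width: -0.0
```

```bash
python3 - <<'E'
from h import *
import pickle
plan([.575,-.14,.48],84)
P={}
for n in("wrist","scene","side"):
    P[n]=imaging.camera_params(n); im=imaging.grab_frame(n); cv2.imwrite(f"pics/b_{n}.png",im)
pickle.dump(P,open("b.pkl","wb"))
for n,r in(("scene",(340,150,110,100)),("side",(220,150,110,90))):
    im=cv2.imread(f"pics/b_{n}.png"); crop(im,*r,7,f"pics/bz_{n}.png")
E
```

```text
t 5.5667 pos [0.435  0.101  0.4805] yaw 89.76 q1,q6 [0.06 0.07] travel [-24.04  14.1    0.  ] twist 5.763800856555093 F [0.79 0.98 0.2 ] w -0.0
```

View pics/b_wrist.png

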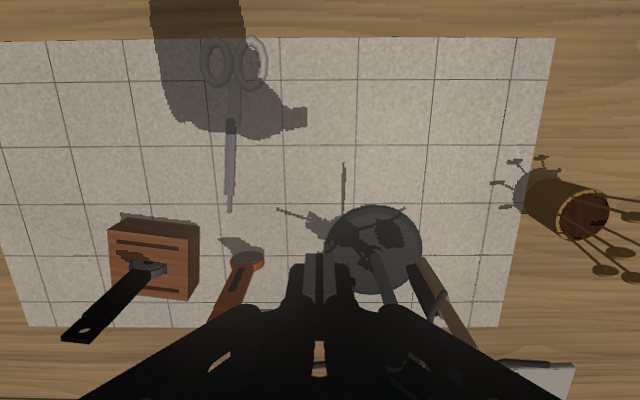

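View pics/bz_scene.png

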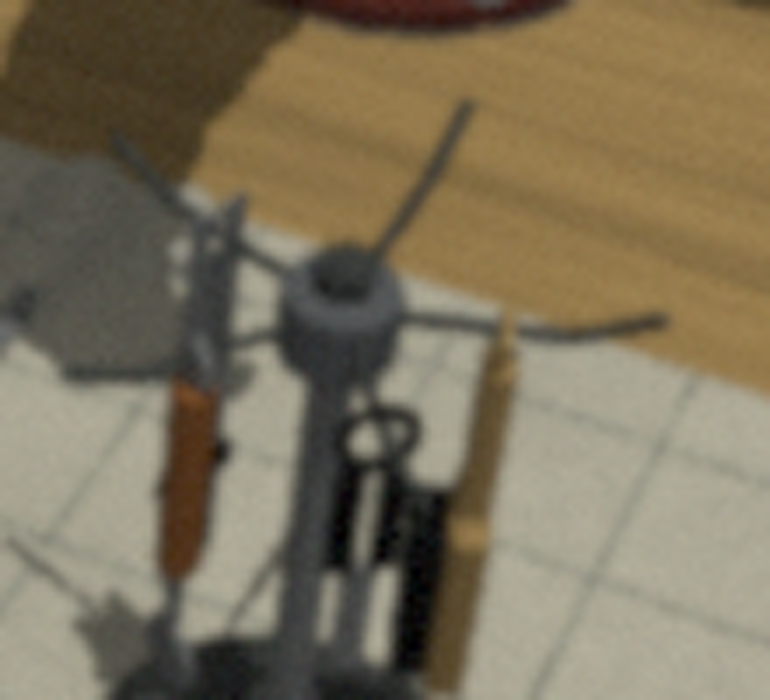

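View pics/bz_side.png

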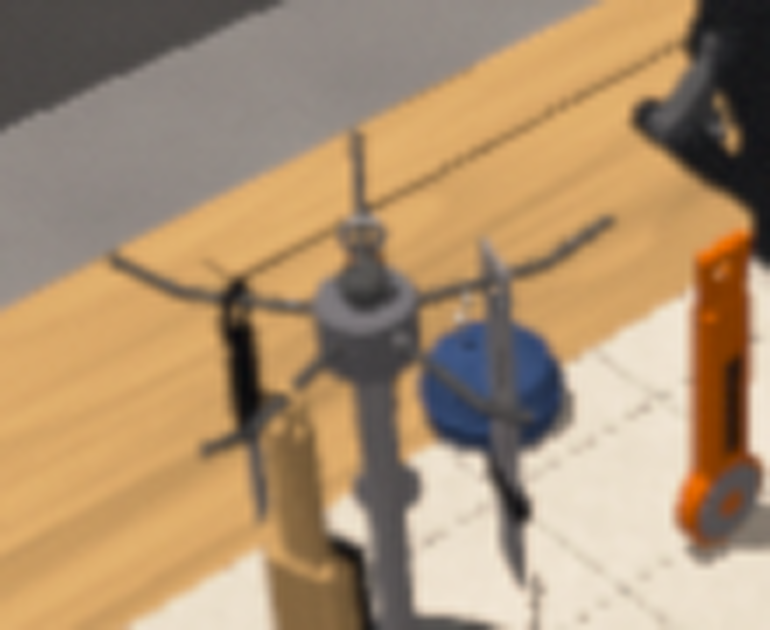

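```bash
python3 - <<'E'
from h import *
im=cv2.imread("pics/b_scene.png"); crop(im,380,155,40,40,14,"pics/bz2_scene.png")
im=cv2.imread("pics/b_side.png"); crop(im,265,185,50,40,14,"pics/bz2_side.png")
E
```

```text
(no output)
```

View pics/bz2_scene.png

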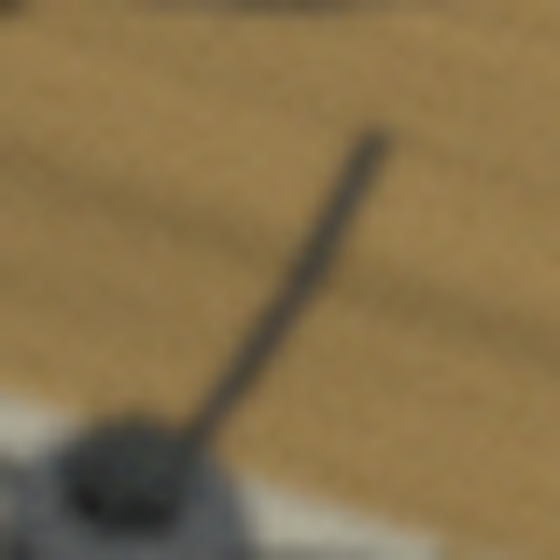

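View pics/bz2_side.png

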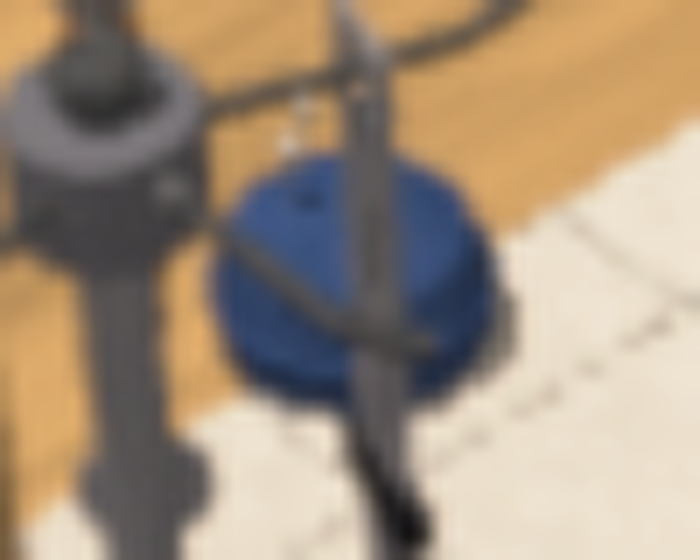

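```bash
cat > fit.py <<'E'
from h import *
import pickle
P=pickle.load(open("b.pkl","rb"))
def px(x0,y0,s,u,v): return np.array([(u+.5)/s-.5+x0,(v+.5)/s-.5+y0])
def armpts(h,th,k,up=0,sd=0):
    # tip end (outer end minus nothing), kink
    a=th+k*2*np.pi/5
    loc=np.array([[.018,0,0],[.072,0,0],[.098,0,.0116]])-[.018,0,0]
    Ry=R.from_euler('y',-up).as_matrix(); Rz=R.from_euler('z',sd).as_matrix()
    loc=loc@(Rz@Ry).T+[.018,0,0]
    return loc@R.from_euler('z',a).as_matrix().T+h
sc=lambda u,v:px(340,150,7,u,v); sd_=lambda u,v:px(220,150,7,u,v)
s2=lambda u,v:px(380,155,14,u,v); d2=lambda u,v:px(265,185,14,u,v)
# k: c=0,d=-1,e=-2,a=2,b=1 ; point 2=tip 1=kink
obs=[("scene",0,2,s2(378,133)),("scene",0,1,s2(315,265)),
("scene",1,2,sc(117,138)),("scene",-1,2,sc(665,321)),("scene",1,1,sc(190,210)),("scene",-1,1,sc(575,333)),
("side",0,2,d2(435,351)),("side",0,1,d2(345,325)),
("side",1,2,sd_(612,219)),("side",-1,2,sd_(203,452)),("side",-2,2,sd_(112,257)),("side",2,2,sd_(357,131)),("side",-2,1,sd_(185,293)),("side",1,1,sd_(545,262))]
def res(p):
    h=np.array([p[0],p[1],.245]);off={"scene":p[5:7],"side":p[7:9]};r=[]
    for n,k,i,uv in obs:
        X=armpts(h,p[2],k,*( (p[3],p[4]) if k==0 else (0,0)))[i]
        r+=list(proj(P[n],X)[0]+off[n]-uv)
    return np.r_[np.array(r)/.4,p[5:9]/1.0]
if __name__=="__main__":
    f=least_squares(res,[.576,.183,np.pi,0,0,0,0,0,0])
    print(f.x.round(4),f.cost); print((f.fun[:-4]*.4).reshape(-1,2).round(2))
    C=np.linalg.inv(f.jac.T@f.jac); print('sd',np.sqrt(np.diag(C)).round(4))
    pts=armpts(np.r_[f.x[:2],.245],f.x[2],0,f.x[3],f.x[4]); print(pts.round(4))
    np.save("arm.npy",pts)
E
python3 fit.py
```

```text
[ 0.5728  0.1822  3.14    0.0582 -0.0322 -0.4623  0.1205 -0.6265 -0.8955] 27.382203837195803
[[ 0.17  0.16]
 [-0.29  1.01]
 [ 0.92 -0.09]
 [ 0.53 -0.25]
 [-1.59 -1.31]
 [ 0.34  0.45]
 [-0.16 -0.69]
 [ 0.09 -0.1 ]
 [-0.47  0.31]
 [ 0.45 -0.2 ]
 [ 0.25  0.39]
 [-0.01  0.41]
 [-0.26 -0.16]
 [ 0.21  0.18]]
sd [0.0022 0.0017 0.0048 0.0116 0.0108 0.7994 0.6099 0.7221 0.5052]
[[0.5548 0.1822 0.245 ]
 [0.501  0.184  0.2481]
 [0.4757 0.1849 0.2612]]
```

>>> arm_command --deltas '[{"travel": [-3,1,0],"twist": 1,"hand": 8.5},{"travel": [-6.5,2.5,0],"twist": 2,"hand": 8.5},{"travel": [-10,4,0],"twist": 3,"hand": 8.5},{"travel": [-13.5,5.5,0],"twist": 4,"hand": 8.5},{"travel": [-17,7,0],"twist": 5,"hand": 8.5},{"travel": [-20.5,8.5,0],"twist": 6,"hand": 8.5},{"travel": [-24,10,0],"twist": 6,"hand": 8.5},{"travel": [-24,10,0],"twist": 6,"hand": 8.5},{"travel": [-24,10,0],"twist": 6,"hand": 8.5}]'

```text
time: 6.47
tool_pos: [0.5366, -0.1392, 0.4785]
orientation: [-0.003, 0.744, 0.668, -0.004]
force: [0.1, -0.8, -0.2]
grip_width: 0.0849
```

```bash
python3 - <<'E'
from h import *
import pickle
plan([.575,-.14,.48],84)
P={}
for n in("wrist","scene","side"):
    P[n]=imaging.camera_params(n); im=imaging.grab_frame(n); cv2.imwrite(f"pics/c_{n}.png",im)
pickle.dump(P,open("c.pkl","wb"))
im=cv2.imread("pics/c_scene.png");crop(im,230,150,90,100,6,"pics/cz_scene.png")
im=cv2.imread("pics/c_side.png");crop(im,320,140,80,90,6.5,"pics/cz_side.png")
E
```

```text
t 6.4667 pos [ 0.5366 -0.1392  0.4785] yaw 83.81 q1,q6 [-0.38 -0.28] travel [ 0.33  3.83 -0.19] twist -0.19238414276154003 F [ 0.05 -0.77 -0.24] w 0.0849
```

View pics/c_wrist.png

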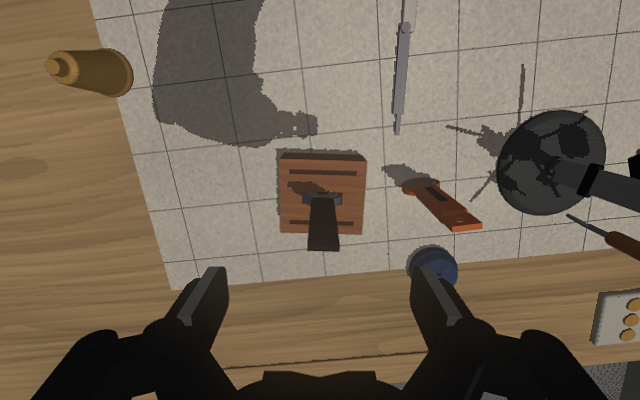

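View pics/cz_scene.png

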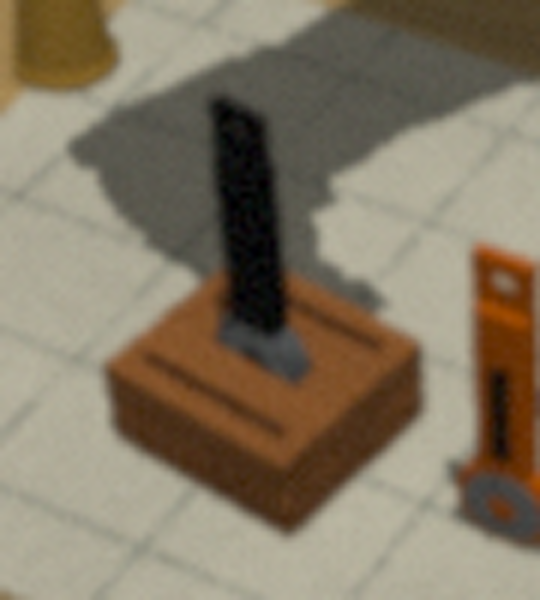

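View pics/cz_side.png

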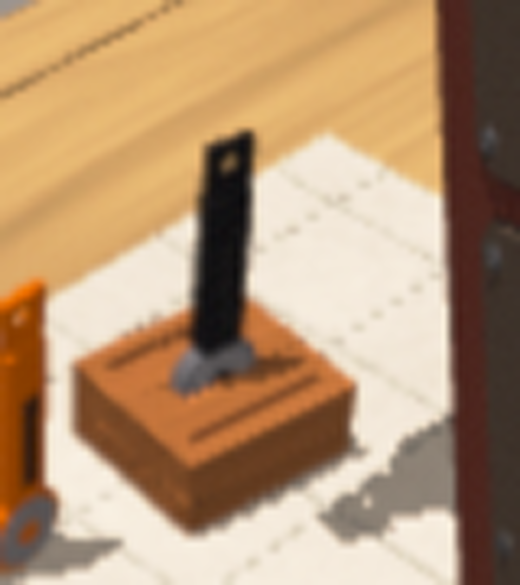

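```bash
python3 - <<'E'
from h import *
im=cv2.imread("pics/c_wrist.png");crop(im,265,140,115,120,5,"pics/cz_wrist.png")
E
```

```text
(no output)
```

View pics/cz_wrist.png

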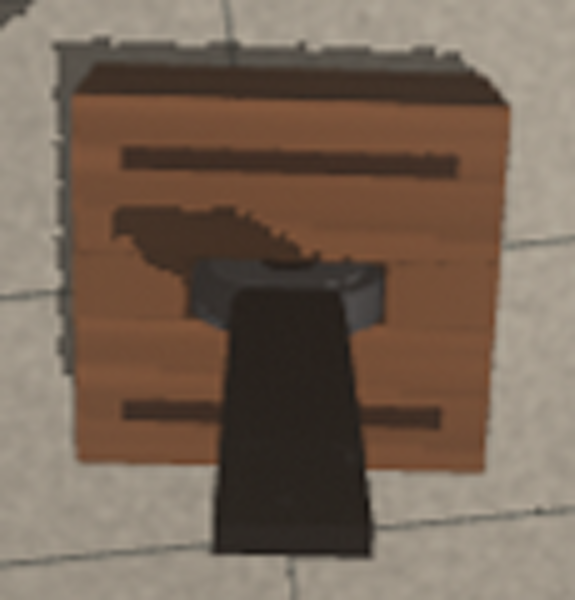

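```bash
python3 - <<'E'
from h import *
import pickle
P=pickle.load(open("c.pkl","rb"));W=P["wrist"]
px=lambda u,v:np.array([(u+.5)/5-.5+265,(v+.5)/5-.5+140])
c=np.array([at_z(W,px(u,v),.05) for u,v in((72,95),(510,104),(485,471),(76,462))]); print(c.round(4)); print(c.mean(0))
for i in range(4):
    d=c[(i+1)%4]-c[i]; print(np.linalg.norm(d).round(4),np.degrees(np.arctan2(d[1],d[0])).round(1))
t=np.array([at_z(W,px(u,v),.1965) for u,v in((213,554),(371,557),(213,527),(370,530))]);print(t.round(4));d=t[1]-t[0];print(np.linalg.norm(d),np.degrees(np.arctan2(d[1],d[0])),t.mean(0))
sc=lambda u,v:((u+.5)/6-.5+230,(v+.5)/6-.5+150); sd=lambda u,v:((u+.5)/6.5-.5+320,(v+.5)/6.5-.5+140)
print("eye side at z .1825",at_z(P['side'],sd(230,161),.1825))
X,e=tri([(P['scene'],sc(239,108)),(P['side'],sd(230,132))]);print('top',X,e)
E
```

```text
[[ 0.5206 -0.1885  0.05  ]
 [ 0.5344 -0.0809  0.05  ]
 [ 0.6324 -0.0936  0.05  ]
 [ 0.6182 -0.2018  0.05  ]]
[ 0.5764076  -0.14123024  0.05      ]
0.1085 82.7
0.0988 -7.4
0.1091 -97.5
0.0985 172.2
[[ 0.5773 -0.1546  0.1965]
 [ 0.5807 -0.1277  0.1965]
 [ 0.5723 -0.154   0.1965]
 [ 0.5756 -0.1274  0.1965]]
0.02710662246796118 82.72147346908034 [ 0.57648655 -0.14090372  0.1965    ]
eye side at z .1825 [ 0.57719043 -0.14154907  0.1825    ]
top [ 0.57791122 -0.14001694  0.19897642] [0.0009926789107735047, 0.0009926789107735927]
```

```bash
python3 -c "
from h import *
plan([.5765,-.141,.316],82.6)"
```

```text
t 6.6167 pos [ 0.5356 -0.1369  0.4796] yaw 83.98 q1,q6 [-0.38 -0.28] travel [ 0.07  4.26 16.32] twist 1.3790538045859364 F [ 0.04  0.78 -0.68] w 0.085
```

>>> arm_command --deltas '[{"travel": [0,2.2,0],"twist": 1.4,"hand": 7},{"travel": [0.05,4.25,0],"twist": 1.4,"hand": 7},{"travel": [0.05,4.25,2.5],"twist": 1.4,"hand": 7},{"travel": [0.05,4.25,5.5],"twist": 1.4,"hand": 7},{"travel": [0.05,4.25,8],"twist": 1.4,"hand": 7},{"travel": [0.05,4.25,8],"twist": 1.4,"hand": 7}]'

```text
time: 7.12
tool_pos: [0.5758, -0.1389, 0.3948]
orientation: [-0.005, 0.751, 0.661, -0.006]
force: [0.1, -0.5, -0.8]
grip_width: 0.0698
```

```bash
python3 - <<'E'
from h import *
plan([.5765,-.141,.316],82.6)
im=imaging.grab_frame("wrist");cv2.imwrite("pics/d_wrist.png",im)
W=imaging.camera_params("wrist");print(proj(W,[[.5765,-.141,.1965]]))
E
```

```text
t 7.1167 pos [ 0.5758 -0.1389  0.3948] yaw 82.7 q1,q6 [-0.36 -0.23] travel [-0.18  0.22  7.88] twist 0.0986025688204677 F [ 0.07 -0.47 -0.84] w 0.0698
[[316.83852393 248.99468555]]
```

View pics/d_wrist.png

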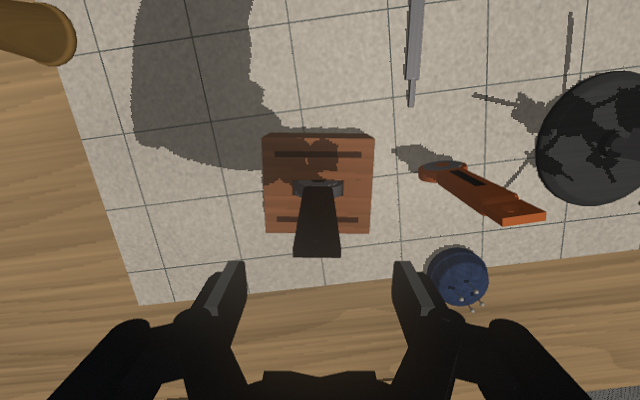

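>>> arm_command --deltas '[{"travel": [-0.15,0.1,2.5],"twist": 0,"hand": 6.5},{"travel": [-0.15,0.1,5],"twist": 0,"hand": 6.5},{"travel": [-0.15,0.1,7],"twist": 0,"hand": 6.5},{"travel": [-0.15,0.1,7.9],"twist": 0,"hand": 6.5},{"travel": [-0.15,0.1,7.9],"twist": 0,"hand": 6.5}]'

```text
time: 7.58
tool_pos: [0.576, -0.1404, 0.3186]
orientation: [-0.005, 0.751, 0.661, -0.005]
force: [-0.1, 0.5, 0.0]
grip_width: 0.065
```

```bash
python3 - <<'E'
from h import *
plan([.5765,-.141,.316],82.6)
E
```

```text
t 7.5833 pos [ 0.576  -0.1404  0.3186] yaw 82.73 q1,q6 [-0.36 -0.23] travel [-0.05  0.06  0.26] twist 0.12570502144870943 F [-0.14  0.49  0.03] w 0.065
```

>>> arm_command --deltas '[{"travel": [0,0,0.2],"twist": 0,"hand": 4},{"travel": [0,0,0.2],"twist": 0,"hand": 2.6},{"travel": [0,0,0.2],"twist": 0,"hand": 2},{"travel": [0,0,0.2],"twist": 0,"hand": 2},{"travel": [0,0,0.2],"twist": 0,"hand": 2},{"travel": [0,0,0.2],"twist": 0,"hand": 2}]' --force 45

```text
time: 8.08
tool_pos: [0.5765, -0.1405, 0.3183]
orientation: [-0.004, 0.751, 0.661, -0.005]
force: [-0.2, -0.1, 6.1]
grip_width: 0.0273
```

```bash
python3 - <<'E'
from h import *
plan([.5765,-.141,.316],82.6)
im=imaging.grab_frame("wrist");cv2.imwrite("pics/e_wrist.png",im)
E
```

```text
t 8.0833 pos [ 0.5765 -0.1405  0.3183] yaw 82.72 q1,q6 [-0.36 -0.23] travel [-0.05  0.01  0.23] twist 0.12472849345158465 F [-0.21 -0.11  6.13] w 0.0273
```

View pics/e_wrist.png

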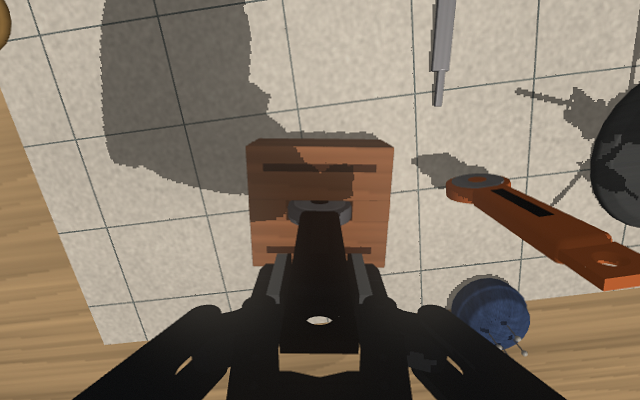

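>>> arm_command --deltas '[{"travel": [0,0,-1],"twist": 0,"hand": 2},{"travel": [0,0,-2.5],"twist": 0,"hand": 2},{"travel": [0,0,-4.5],"twist": 0,"hand": 2},{"travel": [0,0,-7],"twist": 0,"hand": 2},{"travel": [0,0,-9],"twist": 0,"hand": 2},{"travel": [0,0,-10],"twist": 0,"hand": 2},{"travel": [0,0,-10],"twist": 0,"hand": 2}]'

```text
time: 8.72
tool_pos: [0.5782, -0.1407, 0.4213]
orientation: [-0.002, 0.751, 0.661, -0.003]
force: [0.4, -0.1, -1.3]
grip_width: 0.0273
```

```bash
python3 - <<'E'
from h import *
plan([.40,-.10,.42],82.6)
im=imaging.grab_frame("wrist");cv2.imwrite("pics/f_wrist.png",im);crop(im,260,200,120,160,4,"pics/fz.png")
im=imaging.grab_frame("side");cv2.imwrite("pics/f_side.png",im)
E
```

```text
t 8.7167 pos [ 0.5782 -0.1407  0.4213] yaw 82.73 q1,q6 [-0.36 -0.23] travel [  1.78 -18.19   0.25] twist 0.1263181822847912 F [ 0.42 -0.11 -1.3 ] w 0.0273
```

View pics/fz.png

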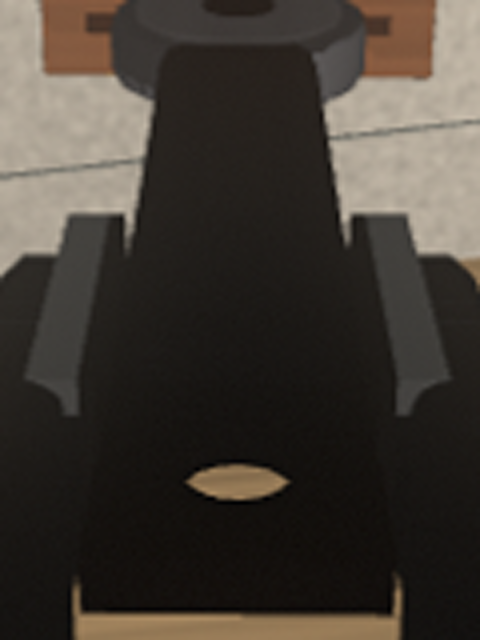

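View pics/f_side.png

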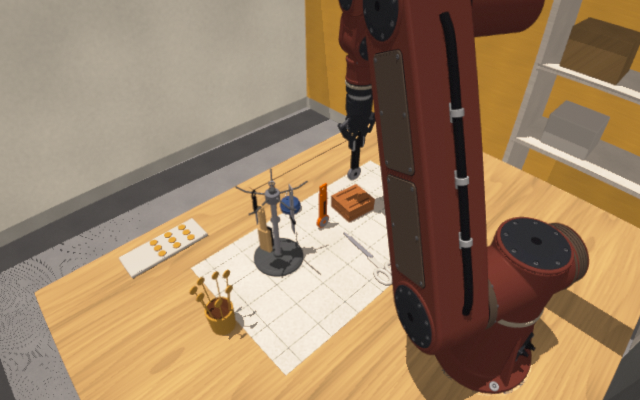

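```bash
python3 - <<'E'
from h import *
W=imaging.camera_params("wrist");s=readout.sense();r=Q(s['orientation']).as_matrix()
uv=((237.5+.5)/4-.5+260,(481.5+.5)/4-.5+200)
o,v=ray(W,uv); o=r.T@(o-s['tool_pos']); v=r.T@v
for y in(-.001,0,.001): print(o+v*(y-o[1])/v[1])
# top front edge and plate top
for u,vv in((237,612),):
    o,v=ray(W,((u+.5)/4-.5+260,(vv+.5)/4-.5+200));o=r.T@(o-s['tool_pos']); v=r.T@v
    print('topedge front y=-.003',o+v*(-.003-o[1])/v[1])
plan([.42,.184,.40],89)
E
```

```text
[ 9.37918432e-05 -1.00000000e-03  1.33854327e-01]
[9.39614194e-05 0.00000000e+00 1.35107239e-01]
[9.41309956e-05 1.00000000e-03 1.36360152e-01]
topedge front y=-.003 [ 5.79222950e-05 -3.00000000e-03  1.15353789e-01]
t 8.8167 pos [ 0.5776 -0.1405  0.418 ] yaw 82.72 q1,q6 [-0.36 -0.23] travel [ 30.19 -19.72   1.96] twist -6.277792050372824 F [-0.71 -1.04 -1.9 ] w 0.0276
```

>>> arm_command --deltas '[{"travel": [0,-2,0],"twist": 0,"hand": 2},{"travel": [0,-5,0],"twist": 0,"hand": 2},{"travel": [0,-8.5,0],"twist": 0,"hand": 2},{"travel": [0,-12,0],"twist": 0,"hand": 2},{"travel": [1,-15,0],"twist": 0,"hand": 2},{"travel": [3.5,-17,0],"twist": -1,"hand": 2},{"travel": [7,-18,0],"twist": -2,"hand": 2},{"travel": [10.5,-18.5,0],"twist": -3,"hand": 2},{"travel": [14,-19,0],"twist": -4,"hand": 2},{"travel": [17.5,-19.5,0],"twist": -5,"hand": 2}]'

```text
time: 9.65
tool_pos: [0.4053, 0.0593, 0.4188]
orientation: [-0.004, 0.721, 0.693, -0.005]
force: [0.8, -0.5, -2.1]
grip_width: 0.0273
```

```bash
python3 - <<'E'
from h import *
plan([.43,.184,.3975],89)
E
```

```text
t 9.65 pos [0.4053 0.0593 0.4188] yaw 87.73 q1,q6 [-0.03  0.01] travel [12.57  2.    2.09] twist -1.2737289067591178 F [ 0.78 -0.52 -2.13] w 0.0273
```

>>> arm_command --deltas '[{"travel": [3,0,0.5],"twist": -0.5,"hand": 2},{"travel": [6.5,0.5,1],"twist": -1,"hand": 2},{"travel": [10,1,1.5],"twist": -1.3,"hand": 2},{"travel": [12,1.7,2],"twist": -1.3,"hand": 2},{"travel": [12.6,2,2.1],"twist": -1.3,"hand": 2},{"travel": [12.6,2,2.1],"twist": -1.3,"hand": 2},{"travel": [12.6,2,2.1],"twist": -1.3,"hand": 2}]'

```text
time: 10.23
tool_pos: [0.4296, 0.1839, 0.3965]
orientation: [-0.005, 0.713, 0.701, -0.006]
force: [0.1, -0.4, -0.6]
grip_width: 0.0275
```

```bash
python3 - <<'E'
from h import *
import pickle
P={}
for n in("wrist","scene","side"):
    plan([.43,.184,.3975],89)
    P[n]=imaging.camera_params(n); im=imaging.grab_frame(n); cv2.imwrite(f"pics/g_{n}.png",im)
pickle.dump(P,open("g.pkl","wb"))
s=readout.sense();r=Q(s['orientation']).as_matrix()
e=s['tool_pos']+r@[0,0,.1355]; print(e)
for n in P: print(n,proj(P[n],[e,np.load("arm.npy")[2]]).round(1).tolist())
im=cv2.imread("pics/g_scene.png");crop(im,360,140,70,70,9,"pics/gz_scene.png")
im=cv2.imread("pics/g_side.png");crop(im,260,180,80,60,9,"pics/gz_side.png")
E
```

```text
t 10.2333 pos [0.4296 0.1839 0.3965] yaw 89.05 q1,q6 [0.25 0.26] travel [ 0.01  0.04 -0.1 ] twist 0.053718216899312665 F [ 0.07 -0.36 -0.64] w 0.0275
t 10.2833 pos [0.4296 0.1835 0.3968] yaw 88.99 q1,q6 [0.25 0.26] travel [ 0.05  0.04 -0.07] twist -0.005785314619572546 F [ 0.18 -0.27 -0.95] w 0.0274
t 10.3333 pos [0.4297 0.1833 0.3971] yaw 88.96 q1,q6 [0.25 0.26] travel [ 0.07  0.03 -0.04] twist -0.03992090911538071 F [ 0.3   0.2  -0.18] w 0.0276
[0.42792467 0.18314302 0.2618798 ]
wrist [[317.7, 321.8], [323.6, 412.8]]
scene [[413.6, 152.8], [407.2, 164.1]]
side [[309.8, 219.2], [296.1, 209.8]]
```

View pics/gz_scene.png

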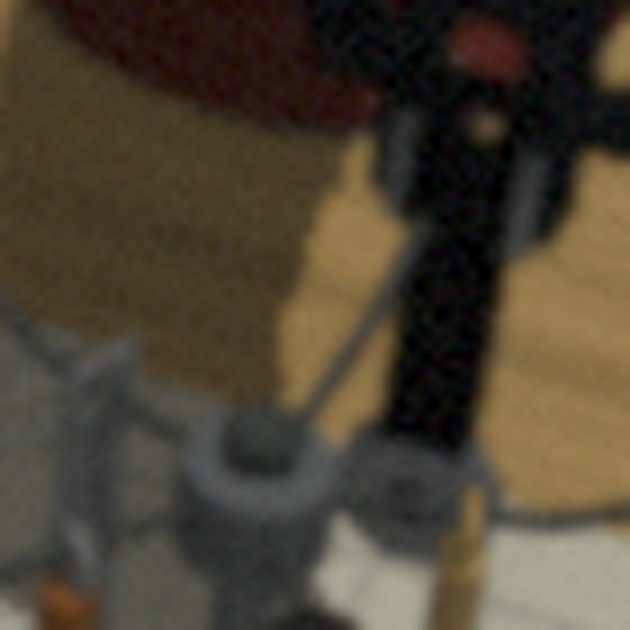

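View pics/gz_side.png

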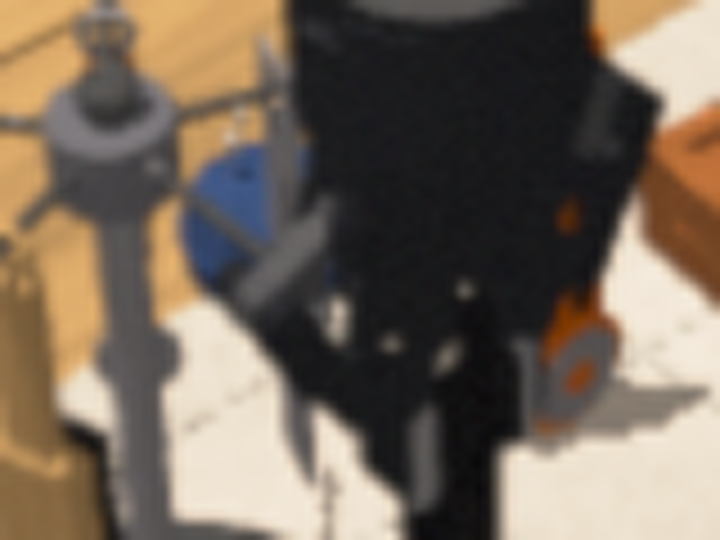

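View pics/g_wrist.png

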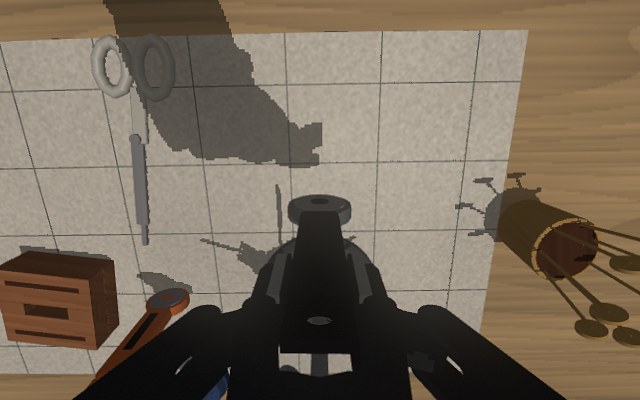

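```bash
python3 - <<'E'
from fit import *
off={"scene":np.array([.2,.6]),"side":np.array([-.45,-.2])}
px=lambda n,u: u-off[n]
o={ (n,k,i):uv for n,k,i,uv in obs}
for i in (1,2):
    print(i,tri([(P[n],o[(n,0,i)]-off[n]) for n in("scene","side")]))
def res2(p,so=.3):
    h=p[:3];oo={"scene":p[6:8],"side":p[8:10]};r=[]
    for n,k,i,uv in obs:
        if (n,k,i)==("scene",1,1): continue
        X=armpts(h,p[3],k,*((p[4],p[5]) if k==0 else (0,0)))[i]
        r+=list(proj(P[n],X)[0]+oo[n]-uv)
    return np.r_[np.array(r)/.4,(p[6:8]-off["scene"])/so,(p[8:]-off["side"])/so,(p[2]-.245)/.002]
f=least_squares(res2,[.576,.183,.245,np.pi,0,0,.2,.6,-.45,-.2])
print(f.x.round(4),f.cost);print(np.sqrt(np.diag(np.linalg.inv(f.jac.T@f.jac))).round(4))
pts=armpts(f.x[:3],f.x[3],0,f.x[4],f.x[5]);print(pts.round(4));np.save("arm2.npy",pts)
E
```

```text
1 (array([0.50076797, 0.18360128, 0.25115857]), [0.0012884830269878419, 0.0012884830269878583])
2 (array([0.47570947, 0.1836798 , 0.26161419]), [0.00121554219002566, 0.0012155421900256645])
[ 0.5739  0.1806  0.2466  3.1405  0.0534 -0.0413 -0.0611  0.3663 -0.7009
 -0.0493] 12.320279974830457
[0.0008 0.0007 0.0008 0.005  0.0114 0.0112 0.2715 0.2664 0.2582 0.2602]
[[0.5559 0.1806 0.2466]
 [0.5021 0.1829 0.2495]
 [0.4767 0.184  0.2625]]
```

```bash
cat >> h.py <<'E'
def pe(*targets,off=(0,0,.1355)):
    s=readout.sense(); r=Q(s['orientation']).as_matrix()
    e=s['tool_pos']+r@np.array(off)
    print('t',round(s['time'],2),'eye',e.round(4),'F',s['force'].round(2),'T',s['torque'].round(3),'w',round(s['grip_width'],4),'yaw',np.degrees(np.arctan2(r[1,0],r[0,0])).round(2),'zax',r[:,2].round(4))
    for t in targets: print(t,(r.T@(np.array(t)-e)*100).round(2))
E
python3 - <<'E'
from h import *
pe((.462,.1838,.2622),(.472,.1838,.2622),(.478,.1838,.2617))
E
```

```text
t 10.38 eye [0.4279 0.1831 0.2619] F [-0.01  1.   -1.18] T [ 0.     0.024 -0.031] w 0.0277 yaw 88.94 zax [-1.360e-02 -8.000e-04 -9.999e-01]
(0.462, 0.1838, 0.2622) [ 0.13  3.4  -0.08]
(0.472, 0.1838, 0.2622) [ 0.15  4.4  -0.09]
(0.478, 0.1838, 0.2617) [ 0.16  5.01 -0.05]
```

>>> arm_command --deltas '[{"travel": [0.1,1.5,-0.05],"twist": 0,"hand": 2},{"travel": [0.1,3,-0.05],"twist": 0,"hand": 2},{"travel": [0.15,3.8,-0.1],"twist": 0,"hand": 2},{"travel": [0.15,4.2,-0.1],"twist": 0,"hand": 2},{"travel": [0.15,4.4,-0.1],"twist": 0,"hand": 2},{"travel": [0.15,4.4,-0.1],"twist": 0,"hand": 2}]'

```text
time: 10.88
tool_pos: [0.4737, 0.1836, 0.3977]
orientation: [-0.005, 0.714, 0.7, -0.005]
force: [-0.6, -0.6, -0.8]
grip_width: 0.0271
```

```bash
python3 - <<'E'
from h import *
pe((.472,.1838,.2622),(.476,.1838,.2620),(.481,.1838,.2602))
im=imaging.grab_frame("wrist"); crop(im,260,230,120,150,4,"pics/hz.png")
im=imaging.grab_frame("scene"); crop(im,370,130,60,60,9,"pics/hzs.png")
im=imaging.grab_frame("side"); crop(im,260,180,80,60,9,"pics/hzd.png")
print(proj(imaging.camera_params("scene"),np.load("arm2.npy")))
pe()
E
```

```text
t 10.88 eye [0.4718 0.1835 0.2622] F [-0.56 -0.55 -0.83] T [0.011 0.014 0.043] w 0.0271 yaw 88.91 zax [-0.014  -0.001  -0.9999]
(0.472, 0.1838, 0.2622) [0.04 0.02 0.  ]
(0.476, 0.1838, 0.262) [0.04 0.42 0.01]
(0.481, 0.1838, 0.2602) [0.05 0.92 0.19]
[[391.84550616 188.17847661]
 [401.6689209  174.022149  ]
 [406.72921497 163.78695907]]
t 11.03 eye [0.4714 0.1838 0.2623] F [ 0.3  -0.08 -0.62] T [-0.044 -0.046  0.017] w 0.027 yaw 88.94 zax [-1.400e-02 -9.000e-04 -9.999e-01]
```

View pics/hz.png

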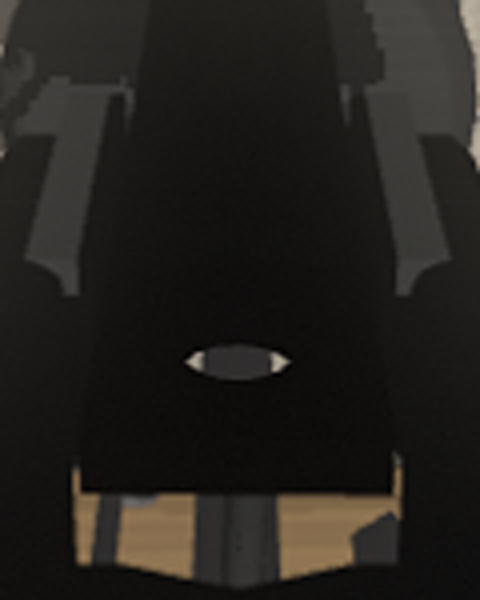

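View pics/hzs.png

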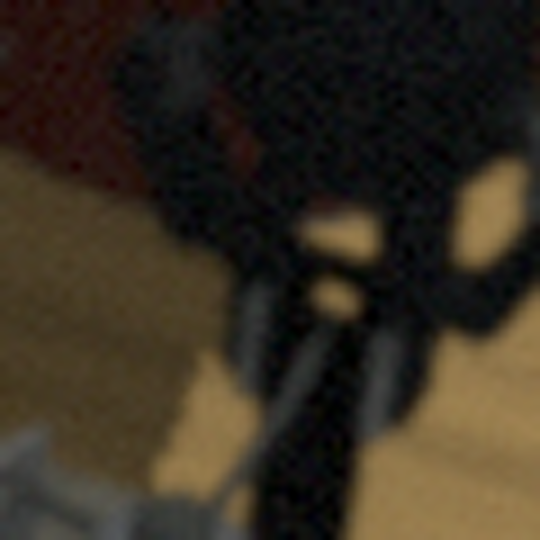

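View pics/hzd.png

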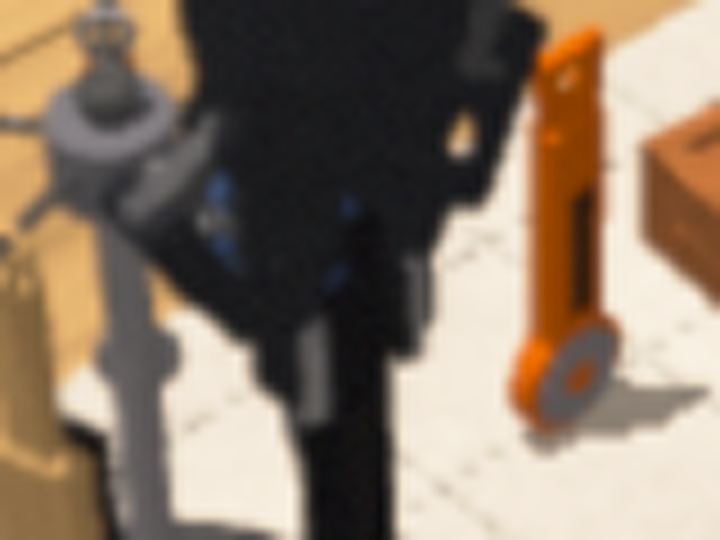

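```bash
python3 - <<'E'
from h import *
import pickle
im=np.mean([imaging.grab_frame("scene").astype(float) for _ in range(8)],0)
c=im[145:195,380:425]; c=255*np.clip(c/170,0,1)**.6
crop(c.astype(np.uint8),0,0,45,50,12,"pics/i_s.png")
pe()
S=imaging.camera_params("scene")
s=readout.sense();r=Q(s['orientation']).as_matrix();e=s['tool_pos']+r@[0,0,.1355]
for X in (e,*np.load("arm2.npy")): print((proj(S,X)[0]-[380,145]+.5)*12-.5)
E
```

```text
t 11.43 eye [0.4719 0.1839 0.2623] F [ 0.63 -0.68 -2.11] T [-0.008 -0.018 -0.   ] w 0.0273 yaw 88.95 zax [-1.360e-02 -8.000e-04 -9.999e-01]
[334.40589211 217.93118438]
[147.64607388 523.64171927]
[265.52705079 353.76578803]
[326.25057968 230.94350889]
```

View pics/i_s.png

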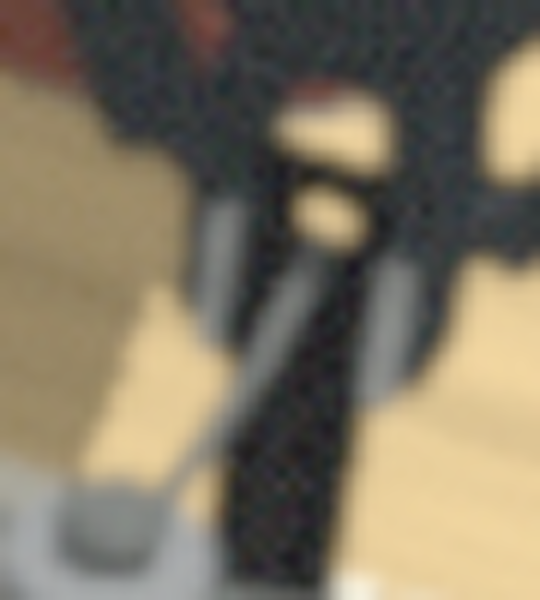

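>>> arm_command --deltas '[{"travel": [0,0.2,0],"twist": 0,"hand": 2},{"travel": [0,0.35,0],"twist": 0,"hand": 2},{"travel": [0,0.35,0],"twist": 0,"hand": 2}]'

```text
time: 11.68
tool_pos: [0.4776, 0.1839, 0.3977]
orientation: [-0.004, 0.714, 0.701, -0.005]
force: [-0.9, 0.5, -0.8]
grip_width: 0.0269
```

```bash
cat > look.py <<'E'
from h import *
import sys
n=sys.argv[1]
pe()
im=np.mean([imaging.grab_frame("scene").astype(float) for _ in range(4)],0)
c=im[145:195,380:425]; c=255*np.clip(c/170,0,1)**.6
a=cv2.resize(c.astype(np.uint8),None,fx=9,fy=9,interpolation=cv2.INTER_CUBIC)
w=imaging.grab_frame("wrist"); w=w[280:380,280:360].astype(float); w=(255*np.clip(w/200,0,1)**.6).astype(np.uint8)
w=cv2.resize(w,None,fx=4.5,fy=4.5,interpolation=cv2.INTER_CUBIC)
cv2.imwrite(f"pics/{n}.png",np.hstack([a,w]))
pe()
E
python3 look.py j1
```

```text
t 11.68 eye [0.4758 0.1838 0.2622] F [-0.91  0.53 -0.84] T [-0.01   0.015  0.027] w 0.0269 yaw 88.94 zax [-1.340e-02 -8.000e-04 -9.999e-01]
t 11.93 eye [0.4754 0.1838 0.2622] F [-0.1  -0.43 -1.09] T [ 0.    -0.027 -0.011] w 0.0277 yaw 88.95 zax [-1.370e-02 -8.000e-04 -9.999e-01]
```

View pics/j1.png

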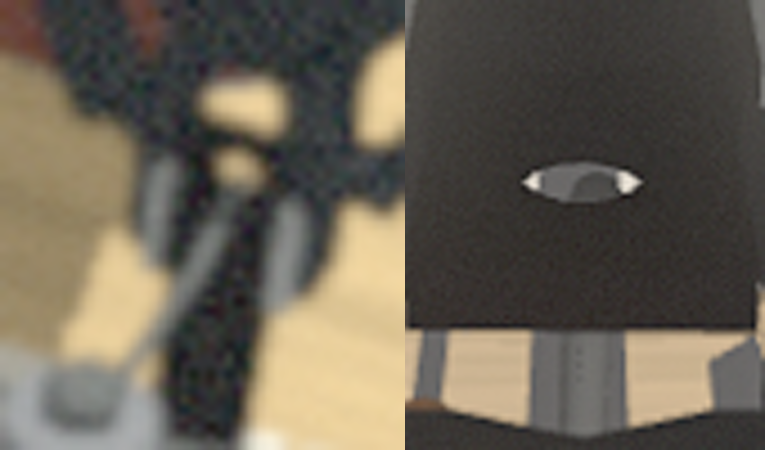

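The wrist view shows the rounded wire tip inside the hole, about 1 mm to the right of centre at (597,185), with the hole centre at (583,183). The force is only noise. I'll shift by 1 mm and follow the slope.

>>> arm_command --deltas '[{"travel": [0.1,0,0],"twist": 0,"hand": 2},{"travel": [0.12,0.15,0.05],"twist": 0,"hand": 2},{"travel": [0.12,0.35,0.15],"twist": 0,"hand": 2},{"travel": [0.12,0.35,0.15],"twist": 0,"hand": 2}]'

```text
time: 12.27
tool_pos: [0.481, 0.1851, 0.396]
orientation: [-0.004, 0.714, 0.701, -0.005]
force: [0.5, 0.7, -1.5]
grip_width: 0.0272
```

```bash
python3 look.py j2
```

```text
t 12.27 eye [0.4792 0.185  0.2605] F [ 0.51  0.7  -1.51] T [-0.002 -0.008  0.005] w 0.0272 yaw 88.95 zax [-1.360e-02 -8.000e-04 -9.999e-01]
t 12.52 eye [0.4788 0.1849 0.2607] F [-0.91 -0.74 -0.27] T [-0.041 -0.073 -0.062] w 0.0275 yaw 88.95 zax [-1.380e-02 -9.000e-04 -9.999e-01]
```

View pics/j2.png

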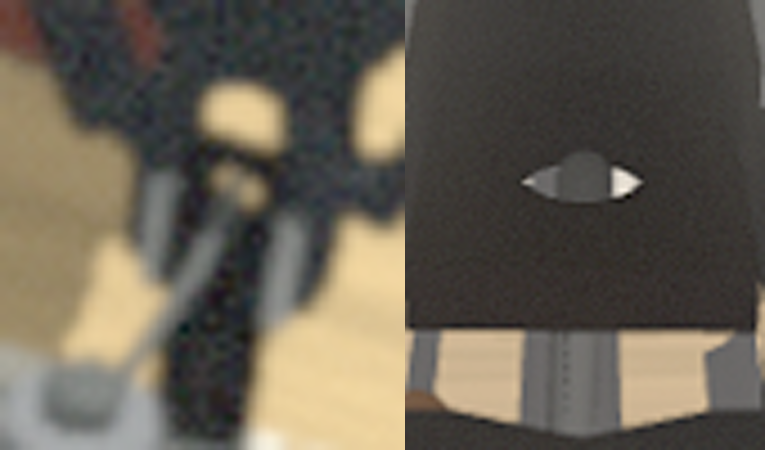

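>>> arm_command --deltas '[{"travel": [0,0.2,0.08],"twist": 0,"hand": 2},{"travel": [0,0.4,0.17],"twist": 0,"hand": 2},{"travel": [0,0.6,0.27],"twist": 0,"hand": 2},{"travel": [0,0.6,0.27],"twist": 0,"hand": 2}]'

```text
time: 12.85
tool_pos: [0.487, 0.1849, 0.3931]
orientation: [-0.005, 0.714, 0.701, -0.005]
force: [-1.1, -0.0, -0.9]
grip_width: 0.0273
```

```bash
python3 look.py j3
```

```text
t 12.85 eye [0.4852 0.1848 0.2576] F [-1.1  -0.02 -0.9 ] T [-0.046 -0.039 -0.028] w 0.0273 yaw 88.94 zax [-1.380e-02 -9.000e-04 -9.999e-01]
t 13.1 eye [0.4847 0.1848 0.2579] F [ 0.23 -0.1  -1.42] T [ 0.02  -0.016 -0.007] w 0.0271 yaw 88.95 zax [-1.390e-02 -9.000e-04 -9.999e-01]
```

View pics/j3.png

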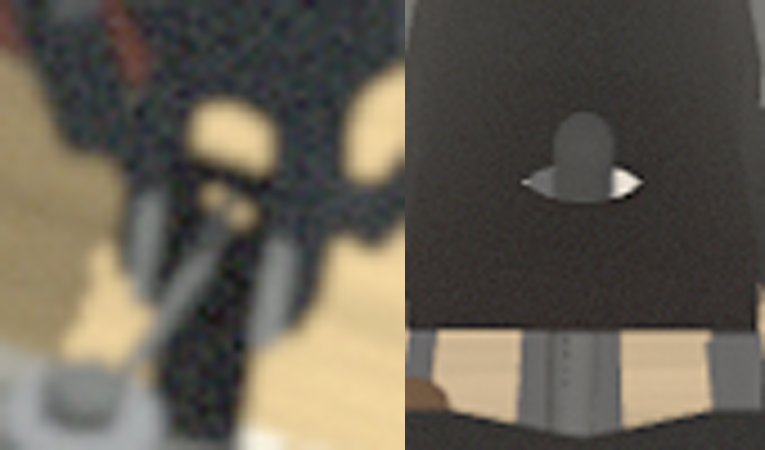

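>>> arm_command --deltas '[{"travel": [0,0.2,0.09],"twist": 0,"hand": 2},{"travel": [0,0.4,0.18],"twist": 0,"hand": 2},{"travel": [0,0.6,0.27],"twist": 0,"hand": 2},{"travel": [0,0.8,0.36],"twist": 0,"hand": 2},{"travel": [0,0.8,0.36],"twist": 0,"hand": 2}]'

```text
time: 13.52
tool_pos: [0.4949, 0.1847, 0.3894]
orientation: [-0.005, 0.714, 0.701, -0.005]
force: [0.4, -0.3, -1.5]
grip_width: 0.0272
```

```bash
python3 look.py j4
```

```text
t 13.52 eye [0.493  0.1846 0.2539] F [ 0.4  -0.27 -1.54] T [ 0.021 -0.001 -0.003] w 0.0272 yaw 88.94 zax [-1.400e-02 -9.000e-04 -9.999e-01]
t 13.77 eye [0.4926 0.1847 0.2542] F [ 0.69  0.71 -0.57] T [-0.004  0.016  0.005] w 0.0276 yaw 88.95 zax [-1.390e-02 -9.000e-04 -9.999e-01]
```

View pics/j4.png

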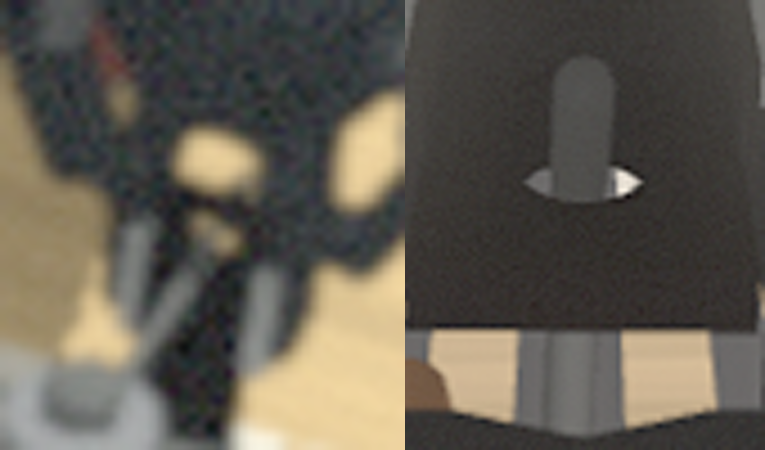

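```bash
python3 - <<'E'
from h import *
W=imaging.camera_params("wrist");s=readout.sense();r=Q(s['orientation']).as_matrix();e0=s['tool_pos']+r@[0,0,.1355]
ob=[]
for e,(u,v) in (((.479,.185,.2606),(583,177)),((.4849,.1848,.2578),(583,139)),((.4928,.1847,.2541),(583,84))):
    p=dict(W);V=W['view'].copy();V[:3,3]=V[:3,3]-V[:3,:3]@(np.array(e)-e0);p['view']=V
    ob.append((p,(280+(u-405)/4.5,280+v/4.5)))
print(tri(ob)); print(tri(ob[1:]))
for x in(.4775,.4785): 
  for p,uv in ob: o,v=ray(p,uv); print(x,(o+v*(x-o[0])/v[0]).round(4))
pe()
E
```

```text
(array([0.47974238, 0.18512751, 0.25967433]), [5.4859768866900605e-05, 4.898385457225336e-05, 1.1867080828606302e-05])
(array([0.48020113, 0.18509292, 0.25901682]), [1.80240234305509e-05, 1.8024023430552067e-05])
0.4775 [0.4775 0.1852 0.2626]
0.4775 [0.4775 0.1851 0.2627]
0.4775 [0.4775 0.1852 0.263 ]
0.4785 [0.4785 0.1852 0.2613]
0.4785 [0.4785 0.1851 0.2613]
0.4785 [0.4785 0.1851 0.2615]
t 13.77 eye [0.4926 0.1847 0.2542] F [ 0.69  0.71 -0.57] T [-0.004  0.016  0.005] w 0.0276 yaw 88.95 zax [-1.390e-02 -9.000e-04 -9.999e-01]
```

>>> arm_command --deltas '[{"travel": [0,0.3,0.14],"twist": 0,"hand": 2},{"travel": [0,0.6,0.28],"twist": 0,"hand": 2},{"travel": [0,0.9,0.42],"twist": 0,"hand": 2},{"travel": [0,1.1,0.46],"twist": 0,"hand": 2},{"travel": [0,1.1,0.46],"twist": 0,"hand": 2}]'

```text
time: 14.18
tool_pos: [0.5059, 0.1845, 0.3846]
orientation: [-0.005, 0.714, 0.7, -0.005]
force: [-0.7, -0.1, -1.1]
grip_width: 0.0274
```

```bash
python3 look.py j5
```

```text
t 14.18 eye [0.504  0.1844 0.2492] F [-0.72 -0.1  -1.05] T [-0.05  -0.068  0.03 ] w 0.0274 yaw 88.94 zax [-1.400e-02 -9.000e-04 -9.999e-01]
t 14.43 eye [0.5035 0.1845 0.2495] F [-0.16  0.07  0.38] T [-0.036 -0.042 -0.059] w 0.0273 yaw 88.95 zax [-1.390e-02 -8.000e-04 -9.999e-01]
```

View pics/j5.png

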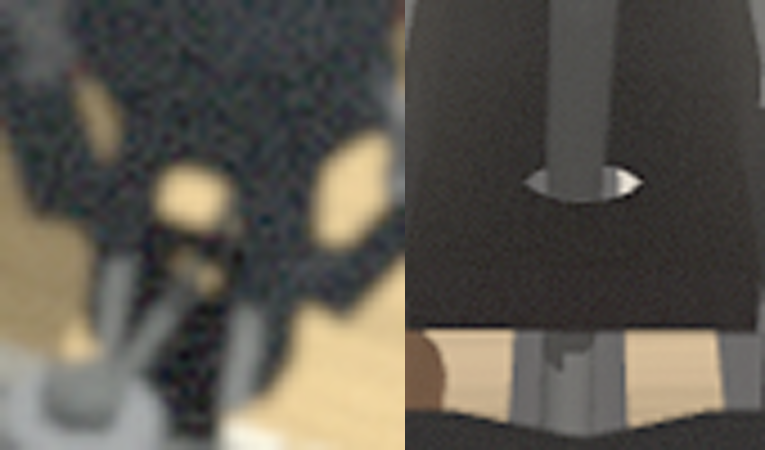

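>>> arm_command --deltas '[{"travel": [-0.03,0.3,0.02],"twist": 0,"hand": 2},{"travel": [-0.05,0.6,0.04],"twist": 0,"hand": 2},{"travel": [-0.08,0.9,0.05],"twist": 0,"hand": 2},{"travel": [-0.08,1.2,0.06],"twist": 0,"hand": 2},{"travel": [-0.08,1.2,0.06],"twist": 0,"hand": 2}]'

```text
time: 14.85
tool_pos: [0.518, 0.1835, 0.3841]
orientation: [-0.004, 0.714, 0.7, -0.005]
force: [-0.5, -0.1, -1.0]
grip_width: 0.0272
```

```bash
python3 look.py j6; python3 - <<'E'
from h import *
im=imaging.grab_frame("side"); crop(im,220,140,130,110,6,"pics/j6d.png")
E
```

```text
t 14.85 eye [0.5162 0.1834 0.2486] F [-0.47 -0.05 -0.99] T [-0.047  0.002 -0.051] w 0.0272 yaw 88.94 zax [-1.360e-02 -8.000e-04 -9.999e-01]
t 15.1 eye [0.5153 0.1835 0.2487] F [ 0.6  -0.39 -1.23] T [ 0.023  0.001 -0.072] w 0.0272 yaw 88.95 zax [-1.410e-02 -9.000e-04 -9.999e-01]
```

View pics/j6.png

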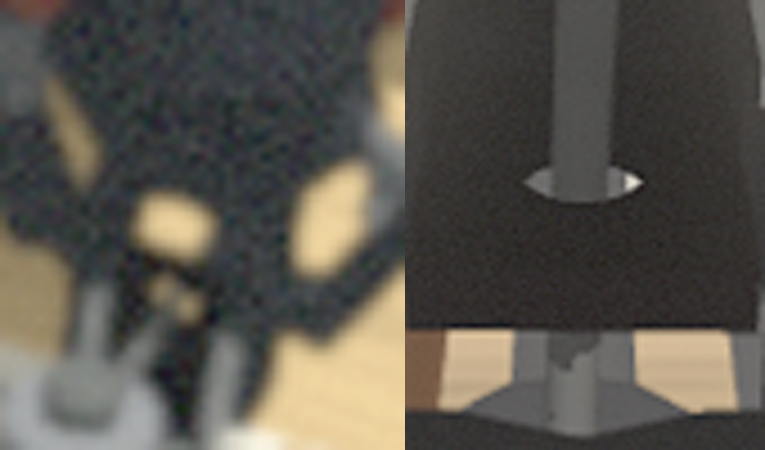

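View pics/j6d.png

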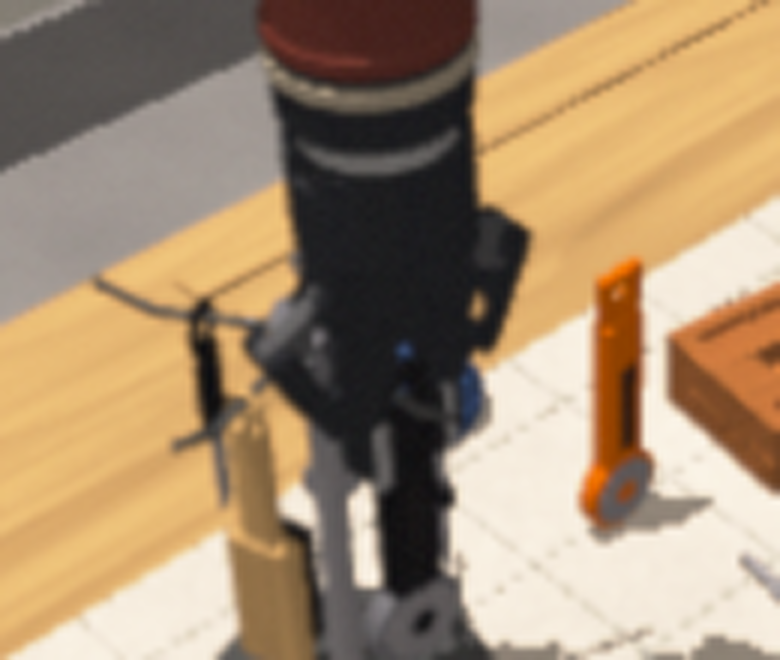

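>>> arm_command --deltas '[{"travel": [0,0,0.1],"twist": 0,"hand": 2},{"travel": [0,0,0.2],"twist": 0,"hand": 2},{"travel": [0,0,0.28],"twist": 0,"hand": 2},{"travel": [0,0,0.28],"twist": 0,"hand": 2}]'

```text
time: 15.48
tool_pos: [0.5171, 0.1836, 0.3812]
orientation: [-0.005, 0.714, 0.701, -0.005]
force: [-0.1, -0.4, -2.5]
grip_width: 0.0273
```

```bash
python3 look.py j7
```

```text
t 15.48 eye [0.5152 0.1834 0.2457] F [-0.05 -0.4  -2.46] T [-0.035 -0.063 -0.015] w 0.0273 yaw 88.95 zax [-1.430e-02 -9.000e-04 -9.999e-01]
t 15.73 eye [0.5153 0.1835 0.246 ] F [ 1.14  0.6  -0.42] T [ 0.019 -0.042 -0.019] w 0.0271 yaw 88.95 zax [-1.390e-02 -9.000e-04 -9.999e-01]
```

View pics/j7.png

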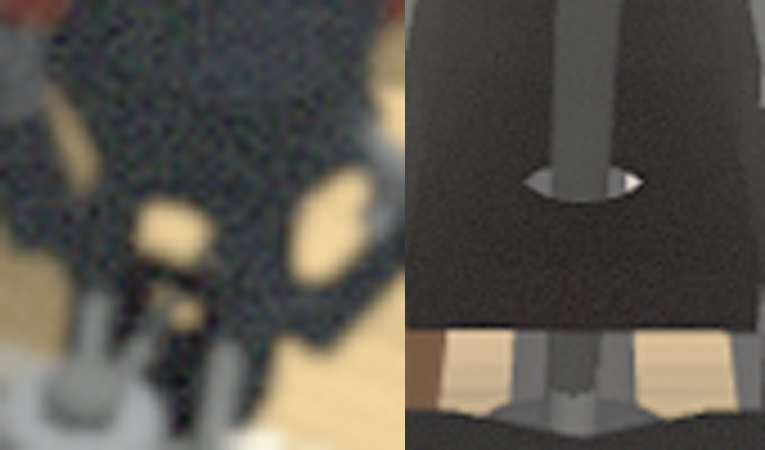

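>>> arm_command --deltas '[{"travel": [0,0,0.05],"twist": 0,"hand": 2},{"travel": [0,0,0.1],"twist": 0,"hand": 2},{"travel": [0,0,0.1],"twist": 0,"hand": 2}]'

```text
time: 15.98
tool_pos: [0.5172, 0.1836, 0.3803]
orientation: [-0.005, 0.714, 0.701, -0.005]
force: [0.3, -0.4, -0.7]
grip_width: 0.0271
```

```bash
cat > fz.py <<'E'
from h import *
pe(); F=[]
for _ in range(5):
    imaging.grab_frame("wrist"); s=readout.sense(); F.append(np.r_[s['force'],s['tool_pos']])
print(np.mean(F,0).round(4))
E
python3 fz.py
```

```text
t 15.98 eye [0.5153 0.1835 0.2449] F [ 0.33 -0.37 -0.72] T [-0.068 -0.053  0.002] w 0.0271 yaw 88.95 zax [-1.400e-02 -9.000e-04 -9.999e-01]
[ 0.1598 -0.1151 -0.7189  0.5172  0.1836  0.3804]
```

>>> arm_command --deltas '[{"travel": [0,0,0.05],"twist": 0,"hand": 2},{"travel": [0,0,0.08],"twist": 0,"hand": 2},{"travel": [0,0,0.08],"twist": 0,"hand": 2}]'

```text
time: 16.48
tool_pos: [0.5172, 0.1836, 0.3797]
orientation: [-0.005, 0.714, 0.701, -0.005]
force: [0.2, -0.7, 0.1]
grip_width: 0.0271
```

```bash
python3 fz.py
```

```text
t 16.48 eye [0.5154 0.1835 0.2442] F [ 0.21 -0.67  0.14] T [-0.002 -0.029  0.   ] w 0.0271 yaw 88.95 zax [-1.370e-02 -8.000e-04 -9.999e-01]
[-0.133  -0.1083  0.0588  0.5172  0.1836  0.3797]
```

The wire now carries the weight: mean Fz went from -0.7 N to about 0. I'll release gently.

>>> arm_command --deltas '[{"travel": [0,0,0],"twist": 0,"hand": 2.8},{"travel": [0,0,0],"twist": 0,"hand": 3.1},{"travel": [0,0,0],"twist": 0,"hand": 3.5},{"travel": [0,0,0],"twist": 0,"hand": 4},{"travel": [0,0,0],"twist": 0,"hand": 4.5},{"travel": [0,0,0],"twist": 0,"hand": 4.5},{"travel": [0,0,0],"twist": 0,"hand": 4.5}]' --force 20

```text
time: 17.32
tool_pos: [0.5172, 0.1836, 0.3797]
orientation: [-0.005, 0.714, 0.701, -0.005]
force: [0.5, -0.3, 0.3]
grip_width: 0.0446
```

```bash
python3 look.py k1; python3 - <<'E'
from h import *
im=imaging.grab_frame("wrist"); cv2.imwrite("pics/k1w.png",im)
pe()
E
```

```text
t 17.32 eye [0.5154 0.1835 0.2442] F [ 0.47 -0.34  0.25] T [ 0.064 -0.024 -0.006] w 0.0446 yaw 88.95 zax [-1.380e-02 -8.000e-04 -9.999e-01]
t 17.57 eye [0.5154 0.1835 0.2442] F [-0.1  -0.32 -0.15] T [ 0.041 -0.007 -0.014] w 0.0452 yaw 88.95 zax [-1.380e-02 -8.000e-04 -9.999e-01]
t 17.62 eye [0.5154 0.1835 0.2442] F [-0.24  1.3   0.82] T [-0.035 -0.013 -0.028] w 0.0448 yaw 88.95 zax [-1.370e-02 -8.000e-04 -9.999e-01]
```

View pics/k1w.png

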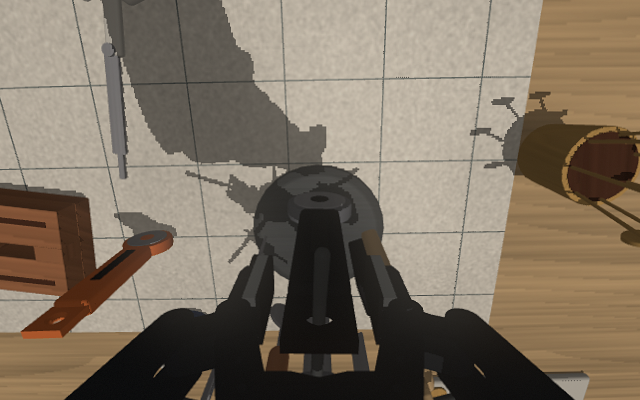

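>>> arm_command --deltas '[{"travel": [0,0,-0.7],"twist": 0,"hand": 4.5},{"travel": [0,0,-1.5],"twist": 0,"hand": 4.5},{"travel": [0,0,-2.5],"twist": 0,"hand": 4.5},{"travel": [0,0,-3.5],"twist": 0,"hand": 4.5},{"travel": [0,0,-5],"twist": 0,"hand": 4.5},{"travel": [0,0,-7],"twist": 0,"hand": 4.5},{"travel": [0,0,-9],"twist": 0,"hand": 4.5},{"travel": [0,0,-11],"twist": 0,"hand": 4.5}]'

```text
time: 18.28
tool_pos: [0.5186, 0.1836, 0.4918]
orientation: [-0.004, 0.714, 0.701, -0.005]
force: [0.7, 0.5, 0.1]
grip_width: 0.0451
```

```bash
python3 - <<'E'
from h import *
pe()
im=imaging.grab_frame("wrist"); cv2.imwrite("pics/l_w.png",im)
E
```

```text
t 18.28 eye [0.5169 0.1835 0.3563] F [0.67 0.53 0.08] T [ 0.027 -0.075  0.022] w 0.0451 yaw 88.95 zax [-1.270e-02 -6.000e-04 -9.999e-01]
```

View pics/l_w.png

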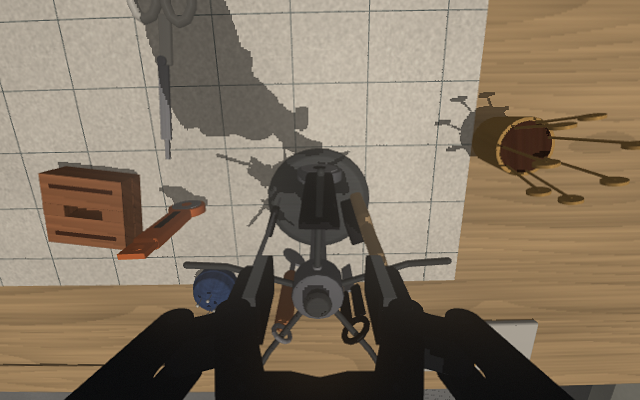

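The cutter is hanging on the front arm. I'll back off and check from all the cameras.

>>> arm_command --deltas '[{"travel": [0,-2,-1],"twist": 0,"hand": 4.5},{"travel": [-2,-5,-1],"twist": 0,"hand": 4.5},{"travel": [-5,-8,-1],"twist": 0,"hand": 4.5},{"travel": [-8,-11,-1],"twist": 0,"hand": 4.5},{"travel": [-11,-14,-1],"twist": 0,"hand": 4.5},{"travel": [-14,-16,-1],"twist": 0,"hand": 4.5},{"travel": [-14,-16,-1],"twist": 0,"hand": 4.5},{"travel": [-14,-16,-1],"twist": 0,"hand": 4.5}]'

```text
time: 19.0
tool_pos: [0.3557, 0.0456, 0.5082]
orientation: [-0.002, 0.715, 0.699, -0.002]
force: [0.3, -0.8, 0.8]
grip_width: 0.0453
```

```bash
python3 - <<'E'
from h import *
import pickle
pe()
P={}
for n in("wrist","scene","side"):
    P[n]=imaging.camera_params(n); im=imaging.grab_frame(n); cv2.imwrite(f"pics/m_{n}.png",im)
pickle.dump(P,open("m.pkl","wb"))
a=cv2.imread("pics/m_scene.png");crop(a,330,140,120,145,4.1,"pics/mz_scene.png")
a=cv2.imread("pics/m_side.png");crop(a,220,140,130,140,4.2,"pics/mz_side.png")
A=np.hstack([cv2.resize(cv2.imread(f"pics/mz_{n}.png"),(390,480)) for n in("scene","side")]);cv2.imwrite("pics/mz.png",A)
E
```

```text
t 19.0 eye [0.3551 0.0456 0.3727] F [ 0.32 -0.77  0.77] T [-0.006 -0.058 -0.06 ] w 0.0453 yaw 88.76 zax [-4.9e-03  3.0e-04 -1.0e+00]
```

View pics/mz.png

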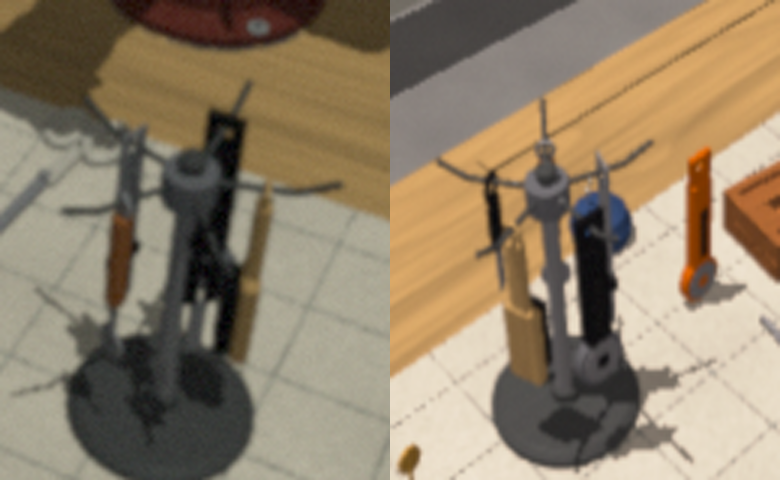

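View pics/m_wrist.png

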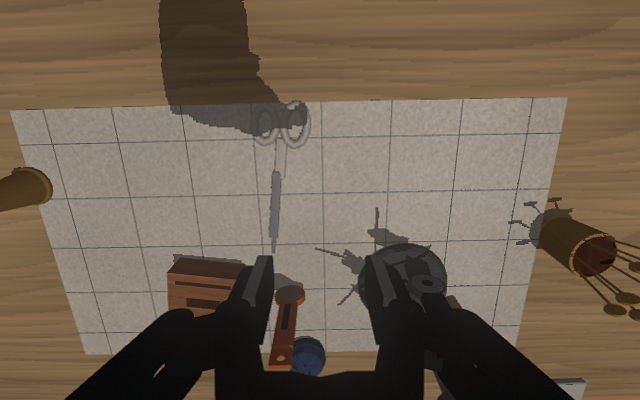

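View pics/m_scene.png

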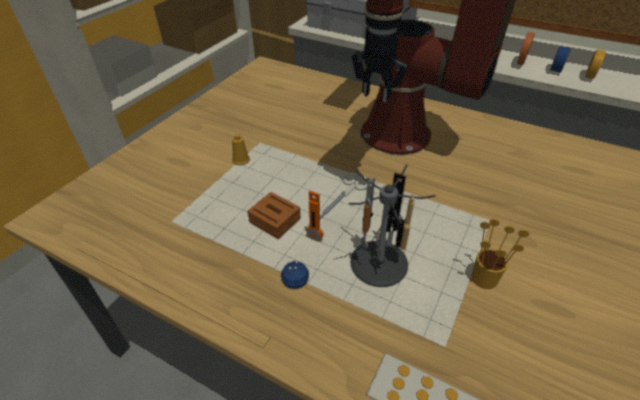

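```bash
python3 - <<'E'
from h import *
out=[]
for n,r in(("scene",(340,150,110,100)),("side",(220,150,110,90))):
    im=cv2.imread(f"pics/m_{n}.png"); crop(im,*r,7,f"pics/mm_{n}.png")
E
```

```text
(no output)
```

View pics/mm_scene.png

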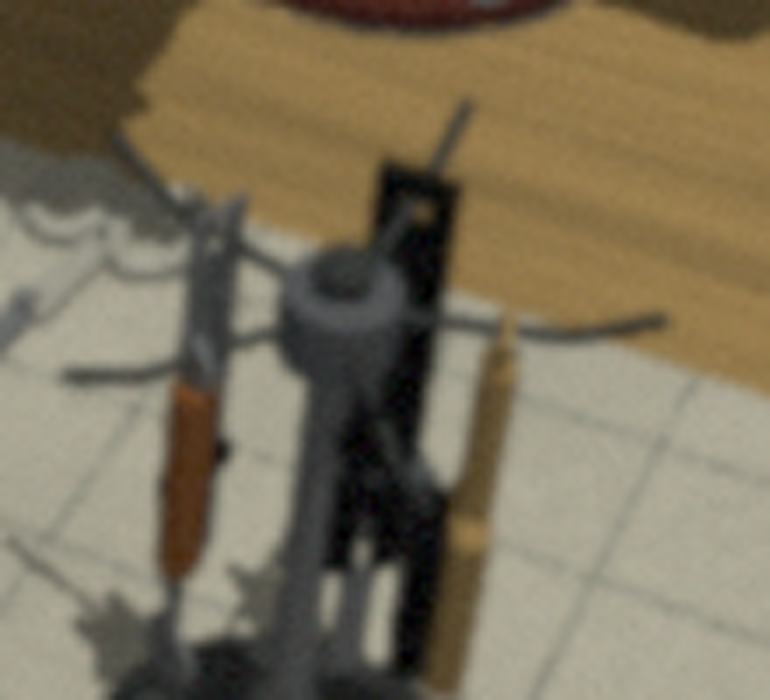

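View pics/mm_side.png

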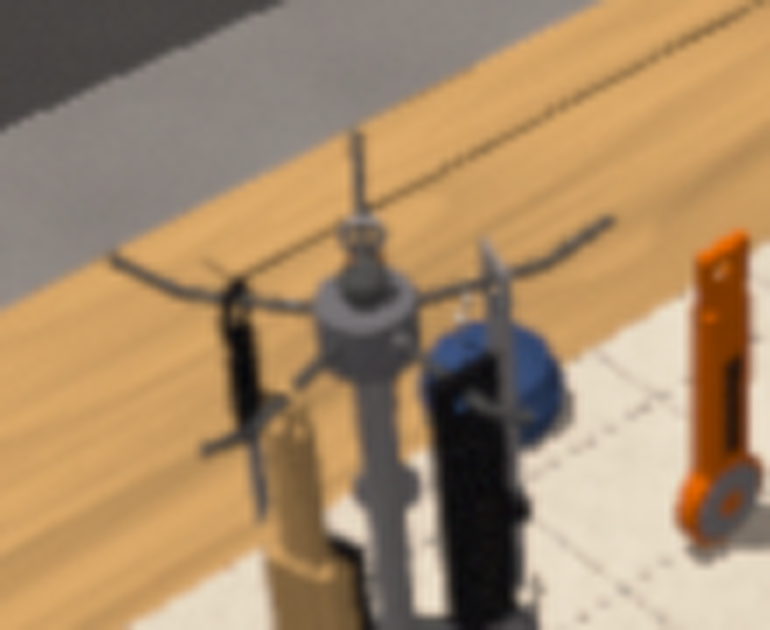

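The arm tips are at the same pixels as before the hanging: scene (665,321) and (468,105), side (612,219) and (112,257). So the head has stayed at 3.14. The wire passes through the hole and the cutter hangs freely in the level part. I'm handing the job in.

```bash
python3 -c "
from bench import close_job,readout
print(readout.sense()['qvel'].round(3)); print(close_job())"
```

```text
[ 0.015  0.016 -0.001 -0.001 -0.001 -0.005]
the job is handed in; nothing more can be done
None
```

The rotary cutter is hanging by its hole on the empty carousel arm, with that arm at the front, and the job is handed in at about 19 s of the 72 s allowed.

- **Carousel:** I pushed the empty arm round with the closed fingers. A fit to the pictures puts the head at about 3.14 rad, to within about 0.005. The fit also shows the arm bent about 0.05 rad upwards and 0.03–0.04 rad sideways.
- **Threading:** I took the cutter from the block and fed it on in small steps, following the wire in the wrist picture. Forces stayed at noise level the whole way, with no reading above about 2.5 N at any step.
- **Hanging:** I lowered it until the wire carried the weight (mean vertical force went from -0.7 N to about 0). I then opened the gripper, raised it straight up and backed away. By the fit the hole is about 58 mm out, roughly 14 mm behind the start of the raised tip.
- **Last checks:** The scene and side pictures show the wire through the hole, the cutter hanging free, and all the arm tips at the same pixels as before the hanging. The other tools are still on their arms and the bystanders look unmoved. I made no separate measurement of the bystanders.
- **One disagreement:** In the scene picture, just before the hole went on, the wire's tip looked about 1.5 pixels lower than predicted. I put this down to the gripper's shadow. The wrist picture then showed the tip level with the hole's centre and about 1 mm to one side, which I corrected.

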